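# Pin, load and dock the jar carriage of a microscope slide

## Robot

A 6-joint arm with a two-finger parallel gripper is mounted at the origin on the work surface. World frame = base frame: x ahead of the robot, y to its left, z up, the work surface at z = 0. Lengths are in m, angles in degrees, forces in N, time in s.
With the tool pointing down it reaches from about 0.3 to 0.75 m from the base axis. Payload 8.5 kg.
Tool frame: the origin (TCP) lies at the very end of the fingers, on their centre line; the grasp point (between the pads) lies 19 mm behind it; x points along the fingers, y is the direction in which the jaws open and shut, and the axes are right-handed (so a half turn about x gives the same grasp; the last joint's range is limited). The gripper opens to 85 mm and grips with 20 to 120 N. Pads are 22 mm wide; open, the fingers measure 114 mm over their backs; the gripper's body (76 mm by 85 mm) begins 54 mm behind the grasp point. The pads swing forward as they close: fully open they stand 13 mm farther back than shut.
Start: joints at [-79.601, 21.807, 74.336, -0, 83.858, -12.336], TCP at [0.213, -0.507, 0.231] pointing down, gripper open.
Joint ranges: [-178.18, 178.18], [-50.72, 133.34], [12.68, 142.11], [-81.47, 261.47], [9.98, 163.14], [-165.26, 165.26]. Speed limits (degrees/s): [136.94, 136.94, 180, 180, 180, 180].

## Interface

Orientations are given as a 3x3 rotation matrix whose columns are the frame's x, y, z axes.
In Python, from rig import sensors, cams, env gives the robot as it stands.
- The arm moves only by the shell command python3 -m crank 'ROWS' [FORCE]. ROWS is a JSON object of lists of equal length, an entry for each row: "hand": the closure in counts, from 0 (fully open) to 255 (shut); "translation": the shift along the tool's x, y, z in m, a list of three; "dr": the turn, a rotation vector about the tool's x, y, z in rad, a list of three. A call has 1 to 5 rows; each row is the pose to reach, as a shift and turn from the pose commanded when the call began, along the tool's axes at that moment; what a row does not reach only later rows make up. A row lasts 1/10 s, in which the tool goes at most 50 mm and 8.59 degrees, less where a joint would pass 70% of its speed; a pose out of reach is approached as far as the arm can. A call with a gripper value outside its range is refused whole. The fingers move at their own pace and stop on an object; FORCE is the grip in N (left out, the last holds). Time passes only in rows, so rows that repeat a pose let the fingers close. It gives the time, the measured TCP pose, the force and the opening at its end, in the units of the state.
- sensors.observe(): the state, without advancing time (a new reading comes with each control period).
- cams.get_image(name): name is "scene" or "side" or "wrist"; returns (picture, depth): 384x512x3 uint8, blue, green, red; 384x512 float32, m along the optical axis (not along the pixel's ray), 0 where there is no reading.
- cams.calibration(name): a dict with "vertical_fov" (degrees; the focal length in pixels is half the picture's height over the tangent of half this angle, whatever the lens; pixels are square), "cx", "cy" (the principal point, pixels), "distortion" ([k1, k2, p1, p2, k3] as OpenCV has them; the pictures are not rectified), "extrinsics" (4x4, takes a point from camera to world coordinates). Camera axes: x right, y down, z forward; pixel columns grow to the right and rows downward; lengths in m; the calibration is good to about 2 mm. A picture is of the moment at which its call begins: read the wrist's pose just before it. calibration takes no time and is no camera call; for the wrist camera it gives the pose at the moment of the call.
- env.close_job(): hands the job in, once; it reports no verdict.
The state is a dict: "time_s": time; "q": joint angles; "qvel": joint speeds; "joint_efforts": joint torques, N m; "position": TCP position; "tool_rot": TCP orientation; "ft_force": force on the tool from outside, world axes, zero at the start; "wrist_torque": the same for the moment, N m; "grip_width": finger opening in m.
Only numpy, scipy, OpenCV 4.12 (cv2) and the standard library are available. Lean on these libraries where they do the work, as an engineer would, in place of code of your own. Each camera call takes 0.05 s, during which the arm holds its last target. There are 200 camera calls.

## Task

Get the sample slide ready for the microscope. First turn the round plate until the hole in its ear lines up with the hole in the carriage below it and push one of the two lock pins fully home through both; then stand every culture jar from the bench upright on the plate, and only after that slide the carriage fully to its end stop and push the other lock pin fully home through the carriage and the slide base. Leave the bottle, the beaker and the tube rack where they are.

Things in the scene. Friction and masses are not known exactly. Their poses are not given: they have to be found in the camera images.
- carriage (a joint): Travel of the flat aluminium carriage along the slide base, m: grows along the base's +y, 0 at the rear limit, 0.180 against the steel end stop. About 4 N of friction holds it where it is left. The carriage is 18 mm thick, its top 50 mm above the bench.
- platen (a joint): Turn of the round steel plate on the carriage, rad, anticlockwise seen from above; 0 = ear hole exactly over the carriage's hole; limits +-1.3. Friction of 0.12 N m holds it where it is left.
- slide_base: Grey slide rail fixed to the bench, 80 mm wide (x), 520 mm long (y), 30 mm high; origin on the bench near the middle of the rail, y along the travel of the carriage. The dark steel end stop stands at its +y end, its top 52 mm above the bench.
- plate_centre (a point): Turning axis of the round plate, on its top face, 64 mm above the bench. The plate is 220 mm in diameter, 12 mm thick, flat without a rim; its ear reaches out to 177 mm.
- plate_hole (a point): Centre of the top mouth of the 17 mm round hole in the plate's ear, 154 mm from the axis. The ear is 12 mm thick with its top 64 mm above the bench; it turns with the plate, 2 mm above the carriage.
- plate_post (a point): Centre of the top of the upright round black post fixed on the plate, 18 mm in diameter, 55 mm tall (64 to 119 mm above the bench), 98 mm from the axis, a quarter turn clockwise (from above) of the ear hole: hold it to turn the plate.
- carriage_plate_hole (a point): Centre of the top mouth of the 17 mm through hole in the carriage that the ear hole must come over; 50 mm above the bench, 154 mm from the plate's axis.
- carriage_lock_hole (a point): Centre of the top mouth of the 17 mm through hole at the tail of the carriage, 50 mm above the bench, for the second pin; over base_lock_hole when the carriage is at the stop. Carriage 18 mm thick here.
- base_lock_hole (a point): Centre of the top mouth of the 17 mm through hole in the lug on the side of the slide base, 30 mm above the bench, 30 mm deep.
- carriage_handle (a point): Centre of the top of the upright round black handle post at the front (+y) end of the carriage, 18 mm in diameter, 70 mm tall (50 to 120 mm above the bench): push or pull the carriage by it.
- pin_block: White plastic block fixed to the bench, 130 x 50 x 55 mm high, with two 17 mm through holes 35 mm either side of its middle along its x, in which the pins stand at the start. Origin under its centre.
- pin_a: Steel lock pin standing upright, head up; the two are alike and either fits either place. Shank 12 mm in diameter, 45 mm long with a tapered foot, then a collar 28 mm wide and 4 mm thick, then a black cylindrical head 22 mm in diameter and 34 mm tall; 83 mm overall, 90 g. Origin at the foot, z towards the head. Fully home = collar resting on the top plate, foot 45 mm below it.
- pin_b: Steel lock pin standing upright, head up; the two are alike and either fits either place. Shank 12 mm in diameter, 45 mm long with a tapered foot, then a collar 28 mm wide and 4 mm thick, then a black cylindrical head 22 mm in diameter and 34 mm tall; 83 mm overall, 90 g. Origin at the foot, z towards the head. Fully home = collar resting on the top plate, foot 45 mm below it.
- jar1: Lidded glass culture jar, upright cylinder with a white lid, 56 mm in diameter, 62 mm high, about 200 g, most of it in the thick bottom; origin at the centre of its underside. Not all of the four jars are present every time; they are all alike.
- jar2: Lidded glass culture jar, upright cylinder with a white lid, 56 mm in diameter, 62 mm high, about 200 g, most of it in the thick bottom; origin at the centre of its underside. Not all of the four jars are present every time; they are all alike.
- jar3: Lidded glass culture jar, upright cylinder with a white lid, 56 mm in diameter, 62 mm high, about 200 g, most of it in the thick bottom; origin at the centre of its underside. Not all of the four jars are present every time; they are all alike.
- jar4: Lidded glass culture jar, upright cylinder with a white lid, 56 mm in diameter, 62 mm high, about 200 g, most of it in the thick bottom; origin at the centre of its underside. Not all of the four jars are present every time; they are all alike.
- reagent_bottle: Bystander: clear bottle 64 mm in diameter, 150 mm high, standing beyond the slide; origin under its centre.
- beaker: Bystander: glass beaker 70 mm in diameter, 85 mm high, beyond the slide; origin under its centre.
- tube_rack: Bystander: orange rack of sample tubes, 80 x 190 mm, 98 mm high, beyond the slide; origin under its centre.
Not all that is in view belongs to the job. What is shaped like the jar1 but black or orange is not meant.

How it is judged:
By the outcome, as a careful person would: the job done as asked, in the order asked, and still so for the second after the job is handed in, with the robot touching nothing.
Of jar1, jar2, jar3, jar4 only 2 to 4 are there at a start; the rules pass over those that are not, and their reading is None.
At some moment in a run one of jar1, jar2, jar3, jar4 may be knocked a few centimetres aside while the robot is not near it.
It also fails if it takes over 210 s, if anything falls off the work surface, if the arm or the gripper's body presses on something with over 40 N, if the wrist force passes 120 N, or if a joint passes its speed limit or range.

## Working session

There is one attempt and no reset: what is moved stays moved. The work goes in short steps, Python scripts to look and compute and a shell command to move; the robot and the scene stay as the last step left them, time stands still between calls to the robot, and variables do not carry over. Pictures are saved under pics/ and viewed, about 12 in all and at most 16, crops included, and the job is handed in when it is done.

```bash
ls; mkdir -p pics; cat > h.py <<'E'
import numpy as np, cv2
from rig import sensors, cams, env
def K(c):
    f=192/np.tan(np.radians(c["vertical_fov"])/2); return np.array([[f,0,c["cx"]],[0,f,c["cy"]],[0,0,1.]])
def ray(c,px):
    p=cv2.undistortPoints(np.array(px,float).reshape(-1,1,2),K(c),np.array(c["distortion"],float)).reshape(-1,2)
    d=np.c_[p,np.ones(len(p))]; E=np.array(c["extrinsics"]); return E[:3,3],d@E[:3,:3].T
def onz(c,px,z):
    o,d=ray(c,px); return o+d*((z-o[2])/d[:,2])[:,None]
def proj(c,P):
    E=np.linalg.inv(np.array(c["extrinsics"])); P=np.atleast_2d(P)@E[:3,:3].T+E[:3,3]
    return cv2.projectPoints(P,np.zeros(3),np.zeros(3),K(c),np.array(c["distortion"],float))[0].reshape(-1,2)
def cloud(c,D):
    v,u=np.mgrid[0:384,0:512]; o,d=ray(c,np.c_[u.ravel(),v.ravel()]); return (o+d*D.reshape(-1,1)).reshape(384,512,3)
E
python3 - <<'E'
from h import *
for n in("scene","side","wrist"):
    c=cams.calibration(n); im,D=cams.get_image(n); cv2.imwrite(f"pics/{n}0.png",im); np.savez(f"{n}0.npz",im=im,D=D); 
    print(n,c["vertical_fov"],c["distortion"],np.round(c["extrinsics"],3).tolist())
a=[cv2.imread(f"pics/{n}0.png") for n in("scene","side")]
s=sensors.observe();print(s)
E
```

```text
pics
scene 50.84185158100566 [-0.03266292  0.          0.          0.          0.        ] [[-0.123, 0.799, -0.588, 1.413], [0.992, 0.09, -0.086, 0.145], [-0.016, -0.594, -0.804, 1.251], [0.0, 0.0, 0.0, 1.0]]
side 53.60984114466805 [-0.05162643  0.          0.          0.          0.        ] [[0.998, -0.018, 0.067, 0.469], [-0.067, -0.502, 0.862, -1.011], [0.019, -0.865, -0.502, 0.697], [0.0, 0.0, 0.0, 1.0]]
wrist 65.58794419738332 [-0.07513521  0.          0.          0.          0.        ] [[0.387, -0.889, -0.245, 0.274], [-0.922, -0.374, -0.1, -0.481], [-0.002, 0.264, -0.964, 0.372], [0.0, 0.0, 0.0, 1.0]]
{'time_s': 0.15, 'q': array([-7.95997526e+01,  2.18343757e+01,  7.43702246e+01, -2.92034992e-04,
        8.38577989e+01, -1.23373461e+01]), 'qvel': array([-0.13713735, -0.11585009, -0.16007195, -0.01621226, -0.07146471,
       -0.11979993]), 'joint_efforts': array([ 2.91767828e-03, -4.48623455e+01, -2.31344426e+01, -1.66206387e-04,
        3.81274920e-03,  5.85397714e-06]), 'position': array([ 0.21252619, -0.50705802,  0.2308593 ]), 'tool_rot': array([[-2.01587209e-04,  3.86511662e-01, -9.22284498e-01],
       [ 1.07026328e-03, -9.22283905e-01, -3.86511647e-01],
       [-9.99999407e-01, -1.06500304e-03, -2.27748602e-04]]), 'ft_force': array([ 0.17134332, -0.02263395,  0.14460594]), 'wrist_torque': array([-0.02300167, -0.03485196,  0.0156259 ]), 'grip_width': 0.08542583741231206}
```

View pics/scene0.png

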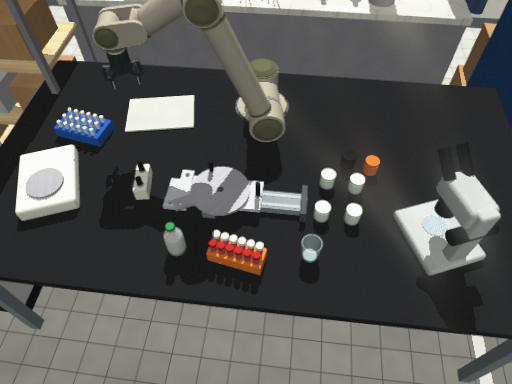

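View pics/side0.png

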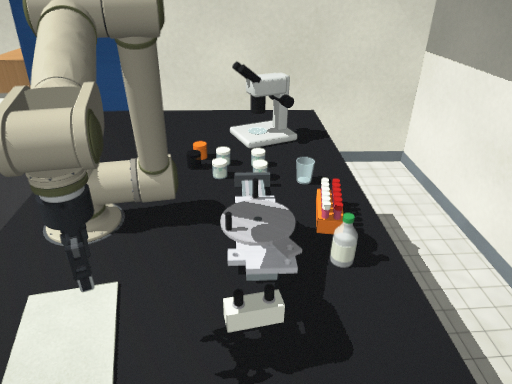

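The scene view shows four white-lidded jars at (328,178), (356,183), (321,211) and (353,214). The black look-alike at (348,158) and the orange one at (372,165) are not meant. The plate is near (212,190) and the pin block near (143,182). I'll enlarge this to confirm.

```bash
python3 - <<'E'
from h import *
z=np.load("scene0.npz");im=z["im"];z2=np.load("side0.npz")["im"]
a=cv2.resize(im[145:235,125:385],None,fx=3,fy=3,interpolation=cv2.INTER_CUBIC)
b=cv2.resize(z2[140:340,180:380],(320,320),interpolation=cv2.INTER_CUBIC)
o=np.zeros((600,800,3),np.uint8);o[:270,:780]=a;o[275:595,:320]=b
g=cv2.resize(z2[195:285,220:310],(320,320),interpolation=cv2.INTER_CUBIC);o[275:595,330:650]=g
cv2.imwrite("pics/crop0.png",o)
C=cams.calibration("scene");P=cloud(C,z["D"])
for p in [(328,173),(356,178),(321,206),(353,209),(348,153),(372,160),(211,165),(260,183),(304,190),(137,180),(140,167),(200,190)]: print(p,P[p[1],p[0]].round(3))
E
```

```text
(328, 173) [0.416 0.297 0.056]
(356, 178) [0.433 0.401 0.062]
(321, 206) [0.574 0.273 0.06 ]
(353, 209) [0.576 0.386 0.062]
(348, 153) [0.312 0.373 0.064]
(372, 160) [0.334 0.466 0.059]
(211, 165) [ 0.463 -0.142  0.101]
(260, 183) [0.486 0.045 0.047]
(304, 190) [0.502 0.21  0.05 ]
(137, 180) [ 0.557 -0.403  0.093]
(140, 167) [ 0.488 -0.414  0.083]
(200, 190) [ 0.555 -0.17   0.064]
```

View pics/crop0.png

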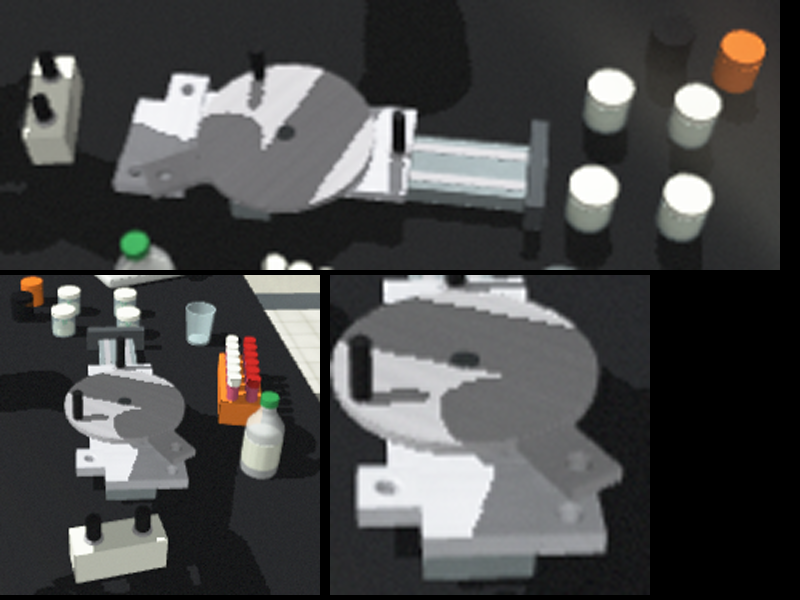

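```bash
python3 - <<'E'
from h import *
z=np.load("scene0.npz");im=z["im"];C=cams.calibration("scene");S=cams.calibration("side")
f=lambda u,v:(125+u/3,145+v/3)
g=lambda u,v:(220+(u-330)*90/320,195+(v-275)*90/320)
for n,a,b,h in [("tabhole",(187,90),(384,488),.05),("corner hole",(135,172),(571,512),.05),("earhole",(162,168),(579,462),.064),("axis",(285,132),(464,360),.064),("post",(257,53),(358,338),.119),("lug",(250,210),None,.03)]:
    p=onz(C,f(*a),h)[0]; q=onz(S,g(*b),h)[0] if b else None
    print(n,p.round(4),None if q is None else q.round(4))
print("handle",onz(C,f(399,113),.12))
# jar lids & plate mask fits
P=cloud(C,z["D"])
hsv=cv2.cvtColor(im,cv2.COLOR_BGR2HSV)
m=((np.abs(P[...,2]-.062)<.008)&(P[...,1]>.22)&(P[...,1]<.5)&(P[...,0]<.65)&(P[...,0]>.25)&(im.min(2)>200)).astype(np.uint8)
n,l,st,ce=cv2.connectedComponentsWithStats(m)
for i in range(1,n):
    if st[i,4]>20: print("jar",ce[i],st[i,4],onz(C,ce[i],.062)[0].round(4))
# stop, block
for nm,lo,hi in [("block",(.4,-.52,.047),(.65,-.34,.06)),("plate",(.3,-.4,.058),(.7,.1,.07)),("stop",(.4,.17,.045),(.6,.24,.06))]:
    q=P[((P>lo)&(P<hi)).all(2)]; r=cv2.minAreaRect((q[:,:2]*1000).astype(np.float32)); print(nm,len(q),r,q.mean(0).round(3))
q=P[((P>(.4,-.52,.06))&(P<(.65,-.34,.1))).all(2)];print("pins",len(q))
m=((P>(.4,-.52,.072))&(P<(.65,-.34,.1))).all(2)
n,l,st,ce=cv2.connectedComponentsWithStats(m.astype(np.uint8))
for i in range(1,n): 
  if st[i,4]>5: print(st[i],P[l==i].mean(0).round(4),P[l==i].max(0).round(4))
E
```

```text
tabhole [ 0.4802 -0.2361  0.05  ] [ 0.474  -0.2389  0.05  ]
corner hole [ 0.613  -0.2715  0.05  ] [ 0.608  -0.2716  0.05  ]
earhole [ 0.6129 -0.2356  0.064 ] [ 0.6184 -0.2325  0.064 ]
axis [ 0.5428 -0.0972  0.064 ] [ 0.5422 -0.0967  0.064 ]
post [ 0.4668 -0.1409  0.119 ] [ 0.4564 -0.1433  0.119 ]
lug [ 0.6387 -0.1263  0.03  ] None
handle [[0.54109461 0.04351123 0.12      ]]
jar [328.09230769 173.80769231] 130 [0.4248 0.2967 0.062 ]
jar [357.13385827 178.64566929] 127 [0.4361 0.4049 0.062 ]
jar [322.36129032 206.56774194] 155 [0.5778 0.2781 0.062 ]
jar [353.94771242 209.53594771] 153 [0.5781 0.3893 0.062 ]
block 275 ((513.322998046875, -408.58453369140625), (135.70001220703125, 53.24652099609375), 10.351709365844727) [ 0.52  -0.404  0.054]
plate 2353 ((559.2632446289062, -173.56190490722656), (222.68997192382812, 438.35894775390625), 11.879901885986328) [ 0.554 -0.109  0.063]
stop 157 ((538.150390625, 210.01129150390625), (22.164138793945312, 122.76850128173828), 89.60964965820312) [0.541 0.21  0.051]
pins 107
[138 162   6   8  39] [ 0.4819 -0.4129  0.0869] [ 0.4929 -0.4047  0.0957]
[135 176   7   8  40] [ 0.5505 -0.4011  0.0872] [ 0.5588 -0.3913  0.096 ]
```

The distances check out. The tab hole and the ear hole are both 0.155 m from the axis, so the tab hole is carriage_plate_hole, and the corner hole at (0.61,-0.27) is the lock hole. I'll square the tool to the world axes and look from above.

```bash
python3 -m crank '{"hand":[0,0,0],"translation":[[0,0,0],[0,0,0],[0,0,0]],"dr":[[0.1323,0,0],[0.2645,0,0],[0.3968,0,0]]}' 40
python3 -m crank '{"hand":[0,0,0,0,0],"translation":[[0,-0.04,-0.03],[0,-0.08,-0.06],[0,-0.12,-0.09],[0,-0.16,-0.12],[0,-0.2,-0.15]],"dr":[[0,0,0],[0,0,0],[0,0,0],[0,0,0],[0,0,0]]}'
python3 -m crank '{"hand":[0,0,0,0,0],"translation":[[-0.02,-0.04,-0.02],[-0.04,-0.08,-0.04],[-0.06,-0.1,-0.06],[-0.06,-0.1,-0.07],[-0.06,-0.1,-0.07]],"dr":[[0,0,0],[0,0,0],[0,0,0],[0,0,0],[0,0,0]]}'
python3 - <<'E'
from h import *
s=sensors.observe();print(s["position"],s["tool_rot"].round(4).tolist(),s["q"].round(1))
C=cams.calibration("wrist");im,D=cams.get_image("wrist");np.savez("w1.npz",im=im,D=D,E=C["extrinsics"]);cv2.imwrite("pics/w1.png",cv2.resize(im,None,fx=1.5,fy=1.5))
E
```

```text
time_s: 0.45
position: [0.2125, -0.5071, 0.231]
tool_rot: [[-0.0, -0.005, -1.0], [0.001, -1.0, 0.005], [-1.0, -0.001, 0.0]]
ft_force: [-0.5, 1.5, -0.2]
grip_width: 0.0852
time_s: 0.95
position: [0.3633, -0.3054, 0.2313]
tool_rot: [[-0.0, -0.0, -1.0], [0.0, -1.0, 0.0], [-1.0, -0.0, 0.0]]
ft_force: [1.1, -0.8, 0.8]
grip_width: 0.0852
time_s: 1.45
position: [0.4332, -0.2073, 0.2907]
tool_rot: [[-0.0, 0.002, -1.0], [0.0, -1.0, -0.002], [-1.0, -0.0, 0.0]]
ft_force: [0.2, -0.3, -0.1]
grip_width: 0.0859
[ 0.43316701 -0.20730591  0.29065328] [[-0.0004, 0.0016, -1.0], [0.0001, -1.0, -0.0016], [-1.0, -0.0001, 0.0004]] [-39.7  12.5  78.1  -0.   89.5  50.2]
```

View pics/w1.png

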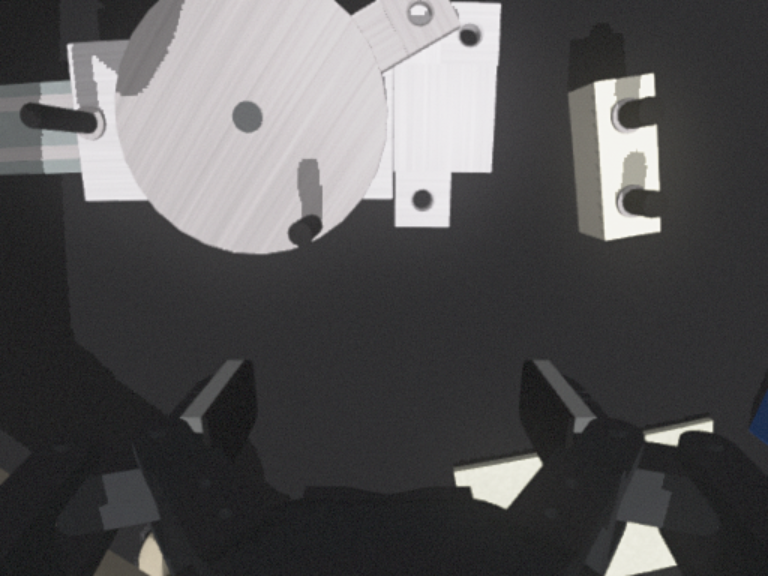

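```bash
cat > mw.py <<'E'
from h import *
def circ(im,C,z,uv,r,lo,thr=None,pick=None):
    pass
E
python3 - <<'E'
from h import *
z=np.load("w1.npz");im=z["im"];C=cams.calibration("wrist");C["extrinsics"]=z["E"]
g=cv2.cvtColor(im,cv2.COLOR_BGR2GRAY)
def dark(uv,r,thr):
    u,v=[int(round(a/1.5)) for a in uv]; w=g[max(v-r,0):v+r+1,u-r:u+r+1]; m=(w<thr).astype(np.uint8)
    n,l,st,ce=cv2.connectedComponentsWithStats(m); i=1+np.argmax(st[1:,4]); return ce[i]+[u-r,max(v-r,0)],st[i]
for n,uv,h,t in [("tabhole",(422,200),.05,110),("lock",(470,35),.05,110),("axis",(247,117),.064,150)]:
    p,st=dark(uv,14,t); print(n,p,st,onz(C,p,h)[0].round(4))
print("ear",onz(C,(420/1.5,13/1.5),.064)[0].round(4))
print("post",onz(C,(303/1.5,232/1.5),.119)[0].round(4), proj(C,[[.456,-.142,.119],[.456,-.142,.064]])*1.5)
P=cloud(C,z["D"])
for nm,lo,hi in [("pins",(.4,-.55,.085),(.65,-.34,.1)),("post",(.38,-.25,.112),(.65,.0,.125)),("handle",(.45,.0,.112),(.65,.1,.125))]:
    m=((P>lo)&(P<hi)).all(2).astype(np.uint8); n,l,st,ce=cv2.connectedComponentsWithStats(m)
    for i in range(1,n):
        if st[i,4]>15: q=P[l==i]; print(nm,st[i],q.mean(0).round(4),((q.max(0)+q.min(0))/2).round(4),np.ptp(q,axis=0).round(3))
q=P[((P>(.35,-.4,.058))&(P<(.65,.05,.07))).all(2)]; print(q[:,2].mean())
E
```

```text
tabhole [281.05128205 132.4957265 ] [  8   8  13  12 117] [ 0.4764 -0.2358  0.05  ]
lock [312.47115385  24.43269231] [  8  11  13  10 104] [ 0.6031 -0.2706  0.05  ]
axis [164.41358025  77.54012346] [  4   4  20  21 324] [ 0.5416 -0.0965  0.064 ]
ear [ 0.6156 -0.2312  0.064 ]
post [ 0.4576 -0.1478  0.119 ] [[294.90276319 234.29108907]
 [308.31579311 224.85974277]]
pins [422  64  22  21 337] [ 0.5458 -0.4003  0.0909] [ 0.5457 -0.4019  0.0894] [0.021 0.021 0.009]
pins [426 126  20  20 305] [ 0.4776 -0.4127  0.091 ] [ 0.4777 -0.414   0.0892] [0.022 0.021 0.008]
post [192 147  17  17 228] [ 0.457  -0.1452  0.1174] [ 0.4568 -0.145   0.1161] [0.017 0.017 0.007]
handle [ 13  68  20  18 263] [0.5417 0.0412 0.118 ] [0.5421 0.0426 0.117 ] [0.018 0.018 0.01 ]
0.062820610407465
```

```bash
python3 - <<'E'
import numpy as np
t=np.radians(-150.1)
for k in range(1,5):
    a=np.radians(6.875*k); d=.0980*np.array([np.cos(t-a)-np.cos(t),np.sin(t-a)-np.sin(t)]); print(k,round(a,4),"ty",-d[1].round(4),"tz",-d[0].round(4))
E
python3 -m crank '{"hand":[0,0,0,0,0],"translation":[[0.02,-0.03,-0.012],[0.05,-0.062,-0.024],[0.1,-0.062,-0.024],[0.14,-0.062,-0.024],[0.14,-0.062,-0.024]],"dr":[[0,0,0],[0,0,0],[0,0,0],[0,0,0],[0,0,0]]}' 30
python3 -m crank '{"hand":[0,0,0,0,0],"translation":[[0.03,0,0],[0.05,0,0],[0.07,0,0],[0.07,0,0],[0.07,0,0]],"dr":[[0,0,0],[0,0,0],[0,0,0],[0,0,0],[0,0,0]]}' 30
```

```text
1 0.12 ty -0.0105 tz 0.0052
2 0.24 ty -0.0216 tz 0.0092
3 0.36 ty -0.0331 tz 0.0118
4 0.48 ty -0.0447 tz 0.013
time_s: 2.0
position: [0.4534, -0.1447, 0.1466]
tool_rot: [[-0.01, -0.002, -1.0], [0.006, -1.0, 0.002], [-1.0, -0.006, 0.01]]
ft_force: [0.1, -0.1, 1.1]
grip_width: 0.0853
time_s: 2.5
position: [0.4569, -0.1463, 0.0826]
tool_rot: [[0.001, -0.001, -1.0], [-0.001, -1.0, 0.001], [-1.0, 0.001, -0.001]]
ft_force: [0.9, -0.4, -0.4]
grip_width: 0.0851
```

```bash
Z='[[0,0,0],[0,0,0],[0,0,0],[0,0,0],[0,0,0]]'
python3 -m crank '{"hand":[120,230,230,230,230],"translation":[[0,0,0],[0,0,0],[0,0,0],[0,0,0],[0,0,0]],"dr":[[0,0,0],[0,0,0],[0,0,0],[0,0,0],[0,0,0]]}' 30
python3 -m crank '{"hand":[230,230,230,230,230],"translation":[[0,0,0],[0,0,0],[0,0,0],[0,0,0],[0,0,0]],"dr":[[0,0,0],[0,0,0],[0,0,0],[0,0,0],[0,0,0]]}' 30
for i in 1 2; do python3 -m crank '{"hand":[230,230,230,230,230],"translation":[[0,-0.0105,0.0052],[0,-0.0216,0.0092],[0,-0.0331,0.0118],[0,-0.0447,0.013],[0,-0.0447,0.013]],"dr":[[0.12,0,0],[0.24,0,0],[0.36,0,0],[0.48,0,0],[0.48,0,0]]}' 30; done
python3 -m crank '{"hand":[230,230],"translation":[[0,0,0],[0,0,0]],"dr":[[0,0,0],[0,0,0]]}' 30
```

```text
time_s: 3.0
position: [0.4567, -0.1453, 0.0816]
tool_rot: [[0.001, 0.0, -1.0], [-0.0, -1.0, -0.0], [-1.0, 0.0, -0.001]]
ft_force: [-0.9, 0.9, 2.2]
grip_width: 0.0171
time_s: 3.5
position: [0.4567, -0.1452, 0.0816]
tool_rot: [[0.0, 0.0, -1.0], [-0.0, -1.0, -0.0], [-1.0, 0.0, -0.0]]
ft_force: [-0.2, 1.8, 6.2]
grip_width: 0.0173
time_s: 4.0
position: [0.4439, -0.0997, 0.0816]
tool_rot: [[0.001, -0.463, -0.886], [-0.0, -0.886, 0.463], [-1.0, -0.001, -0.001]]
ft_force: [1.1, 0.6, 3.8]
grip_width: 0.0173
time_s: 4.5
position: [0.4534, -0.0544, 0.0816]
tool_rot: [[0.001, -0.819, -0.574], [-0.0, -0.574, 0.819], [-1.0, -0.001, -0.001]]
ft_force: [1.0, 0.7, 6.8]
grip_width: 0.017
time_s: 4.7
position: [0.453, -0.0553, 0.0816]
tool_rot: [[0.001, -0.817, -0.577], [-0.0, -0.577, 0.817], [-1.0, -0.001, -0.001]]
ft_force: [1.0, 2.4, 6.8]
grip_width: 0.0176
```

```bash

python3 -m crank '{"hand":[0,0,0,0,0],"translation":[[0,0,0],[0,0,0],[0,0,0],[-0.04,0,0],[-0.08,0,0]],"dr":[[0,0,0],[0,0,0],[0,0,0],[0,0,0],[0,0,0]]}' 40
python3 -m crank '{"hand":[0,0,0,0,0],"translation":[[-0.04,0,0],[-0.08,0,0],[-0.1,0,0],[-0.1,0,0],[-0.1,0,0]],"dr":[[-0.14,0,0],[-0.28,0,0],[-0.42,0,0],[-0.56,0,0],[-0.7,0,0]]}'
python3 -m crank '{"hand":[0,0,0,0],"translation":[[0,0,0],[0,0,0],[0,0,0],[0,0,0]],"dr":[[-0.13,0,0],[-0.26,0,0],[-0.26,0,0],[-0.26,0,0]]}'
python3 -m crank '{"hand":[0,0,0,0,0],"translation":[[0,0.04,0.01],[0,0.08,0.02],[0,0.12,0.03],[0,0.16,0.03],[0,0.19,0.03]],"dr":[[0,0,0],[0,0,0],[0,0,0],[0,0,0],[0,0,0]]}'
python3 -m crank '{"hand":[0,0],"translation":[[0,0,0],[0,0,0]],"dr":[[0,0,0],[0,0,0]]}'
python3 - <<'E'
from h import *
s=sensors.observe();print(s["position"])
C=cams.calibration("wrist");im,D=cams.get_image("wrist");np.savez("w2.npz",im=im,D=D,E=C["extrinsics"])
p=proj(C,[[.4764,-.2358,.064]])[0];print(p);u,v=p.astype(int)
u=min(max(u,40),471);v=min(max(v,40),343)
c=cv2.resize(im[v-40:v+40,u-40:u+40],(480,480),interpolation=cv2.INTER_CUBIC);print(u,v);cv2.imwrite("pics/w2.png",c)
P=cloud(C,D)
m=((P>(.4,-.2,.11))&(P<(.6,0,.125))).all(2); print("post",P[m].mean(0) if m.any() else None)
E
```

```text
time_s: 5.2
position: [0.452, -0.0549, 0.1616]
tool_rot: [[-0.003, -0.819, -0.574], [0.001, -0.574, 0.819], [-1.0, 0.002, 0.003]]
ft_force: [0.5, 0.2, 0.2]
grip_width: 0.0851
time_s: 5.7
position: [0.4526, -0.055, 0.2618]
tool_rot: [[0.001, -0.251, -0.968], [-0.0, -0.968, 0.251], [-1.0, 0.0, -0.001]]
ft_force: [0.0, 0.6, -0.5]
grip_width: 0.085
time_s: 6.1
position: [0.4525, -0.055, 0.2612]
tool_rot: [[-0.0, -0.003, -1.0], [0.0, -1.0, 0.003], [-1.0, -0.0, 0.0]]
ft_force: [0.4, -0.1, -0.0]
grip_width: 0.0857
time_s: 6.6
position: [0.4221, -0.2471, 0.2613]
tool_rot: [[-0.0, -0.004, -1.0], [-0.0, -1.0, 0.004], [-1.0, 0.0, 0.0]]
ft_force: [0.7, 0.4, -0.6]
grip_width: 0.0857
time_s: 6.8
position: [0.4224, -0.2449, 0.261]
tool_rot: [[-0.001, -0.003, -1.0], [0.001, -1.0, 0.003], [-1.0, -0.001, 0.001]]
ft_force: [0.3, 0.3, 0.2]
grip_width: 0.0854
[ 0.42244016 -0.24491327  0.26096988]
[250.19197306 125.12432559]
250 125
post [ 0.45328548 -0.05732525  0.11685796]
```

View pics/w2.png

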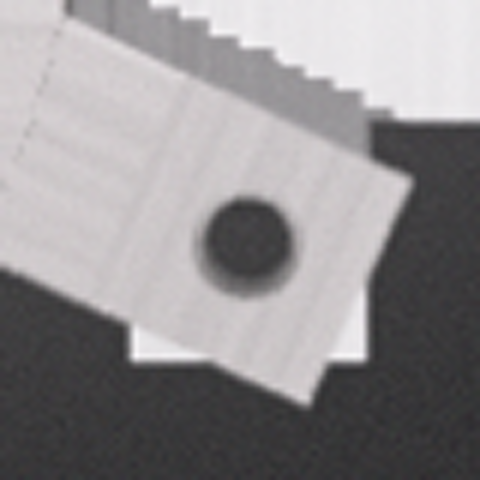

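```bash

python3 - <<'E'
from h import *
z=np.load("w2.npz");C=cams.calibration("wrist");C["extrinsics"]=z["E"];im=z["im"]
print("ear mouth",onz(C,(210+246/6,85+247/6),.064), "pred centre tab@.05 crop", (proj(C,[[.4764,-.2358,.05]])-[210,85])*6)
g=cv2.cvtColor(im,cv2.COLOR_BGR2GRAY)[115:137,240:262]; 
for t in (100,160): m=cv2.moments((g<t).astype(np.uint8),True);p=(240+m['m10']/m['m00'],115+m['m01']/m['m00']);print(t,m['m00'],p,onz(C,p,.064))
E
python3 -m crank '{"hand":[0,0,0,0,0],"translation":[[0.01,0.04,-0.015],[0.03,0.08,-0.03],[0.06,0.12,-0.045],[0.09,0.16,-0.055],[0.1,0.168,-0.055]],"dr":[[0,0,0],[0,0,0],[0,0,0],[0,0,0],[0,0,0]]}' 60
python3 -m crank '{"hand":[0,0,0],"translation":[[0,0,0],[0,0,0],[0,0,0]],"dr":[[0,0,0],[0,0,0],[0,0,0]]}'
python3 - <<'E'
from h import *
s=sensors.observe();print(s["position"])
C=cams.calibration("wrist");im,D=cams.get_image("wrist");P=cloud(C,D)
m=((P>(.4,-.55,.08))&(P<(.65,-.34,.1))).all(2).astype(np.uint8); n,l,st,ce=cv2.connectedComponentsWithStats(m)
for i in range(1,n):
    if st[i,4]>15: q=P[l==i]; print(st[i],((q.max(0)+q.min(0))/2).round(4),np.ptp(q,axis=0).round(3))
E
```

```text
ear mouth [[ 0.47525863 -0.2366888   0.064     ]] pred centre tab@.05 crop [[243.18813748 237.85640418]]
100 153.0 (250.83006535947712, 124.9673202614379) [[ 0.47656916 -0.23651035  0.064     ]]
160 228.0 (250.83333333333334, 125.81140350877193) [[ 0.47564745 -0.23650659  0.064     ]]
time_s: 7.35
position: [0.4779, -0.4139, 0.1577]
tool_rot: [[-0.003, -0.001, -1.0], [0.003, -1.0, 0.001], [-1.0, -0.003, 0.003]]
ft_force: [-0.5, 0.5, 0.3]
grip_width: 0.0855
time_s: 7.65
position: [0.4782, -0.4116, 0.1634]
tool_rot: [[0.002, 0.001, -1.0], [-0.002, -1.0, -0.001], [-1.0, 0.002, -0.002]]
ft_force: [0.9, 0.6, -0.2]
grip_width: 0.0854
[ 0.47821681 -0.41163292  0.16336421]
[230  97  31  31 743] [ 0.546  -0.4024  0.0912] [0.02  0.021 0.005]
[248 189  29  31 684] [ 0.4778 -0.4146  0.0868] [0.021 0.021 0.014]
```

```bash

python3 -m crank '{"hand":[0,0,0,0,0],"translation":[[0.03,0.0015,0],[0.06,0.0015,0],[0.08,0.0015,0],[0.098,0.0015,0],[0.098,0.0015,0]],"dr":[[0,0,0],[0,0,0],[0,0,0],[0,0,0],[0,0,0]]}' 60
python3 -m crank '{"hand":[120,230,230,230,230],"translation":[[0,0,0],[0,0,0],[0,0,0],[0,0,0],[0,0,0]],"dr":[[0,0,0],[0,0,0],[0,0,0],[0,0,0],[0,0,0]]}' 60
python3 -m crank '{"hand":[230,230,230,230,230],"translation":[[0,0,0],[0,0,0],[0,0,0],[0,0,0],[0,0,0]],"dr":[[0,0,0],[0,0,0],[0,0,0],[0,0,0],[0,0,0]]}' 60
```

```text
time_s: 8.2
position: [0.4773, -0.413, 0.0623]
tool_rot: [[-0.002, 0.001, -1.0], [0.002, -1.0, -0.001], [-1.0, -0.002, 0.002]]
ft_force: [-0.1, 0.0, 0.5]
grip_width: 0.085
time_s: 8.7
position: [0.4779, -0.4146, 0.0642]
tool_rot: [[0.001, 0.0, -1.0], [-0.001, -1.0, -0.0], [-1.0, 0.001, -0.001]]
ft_force: [-0.1, 0.2, 5.1]
grip_width: 0.0202
time_s: 9.2
position: [0.4778, -0.4146, 0.0642]
tool_rot: [[0.001, -0.0, -1.0], [-0.001, -1.0, 0.0], [-1.0, 0.001, -0.001]]
ft_force: [-0.2, 1.2, 5.3]
grip_width: 0.0204
```

```bash

python3 -m crank '{"hand":[230,230,230,230,230],"translation":[[-0.03,0,0],[-0.07,0,0],[-0.1,0,0],[-0.1,-0.04,0],[-0.1,-0.08,0]],"dr":[[0,0,0],[0,0,0],[0,0,0],[0,0,0],[0,0,0]]}' 60
python3 -m crank '{"hand":[230,230,230,230,230],"translation":[[0,-0.04,0.001],[0,-0.07,0.002],[0,-0.09,0.002],[0,-0.098,0.002],[0,-0.098,0.002]],"dr":[[0,0,0],[0,0,0],[0,0,0],[0,0,0],[0,0,0]]}' 60
python3 -m crank '{"hand":[230,230],"translation":[[0,0,0],[0,0,0]],"dr":[[0,0,0],[0,0,0]]}' 60
python3 - <<'E'
from h import *
s=sensors.observe();print(s["position"],s["tool_rot"].round(4).tolist())
C=cams.calibration("wrist");im,D=cams.get_image("wrist");np.savez("w3.npz",im=im,D=D,E=C["extrinsics"])
cv2.imwrite("pics/w3.png",cv2.resize(im[100:384,130:382],None,fx=2,fy=2))
E
```

```text
time_s: 9.7
position: [0.4775, -0.3341, 0.1637]
tool_rot: [[0.001, -0.002, -1.0], [-0.001, -1.0, 0.002], [-1.0, 0.001, -0.001]]
ft_force: [1.3, 0.1, -1.3]
grip_width: 0.0201
time_s: 10.2
position: [0.4759, -0.2363, 0.1634]
tool_rot: [[0.0, 0.001, -1.0], [-0.0, -1.0, -0.001], [-1.0, 0.0, -0.0]]
ft_force: [-1.1, -0.5, -1.3]
grip_width: 0.0201
time_s: 10.4
position: [0.4757, -0.2376, 0.1631]
tool_rot: [[-0.0, -0.001, -1.0], [-0.0, -1.0, 0.001], [-1.0, 0.0, 0.0]]
ft_force: [-0.2, -0.6, -1.8]
grip_width: 0.0205
[ 0.47573768 -0.23758169  0.16313733] [[-0.0, -0.0012, -1.0], [-0.0002, -1.0, 0.0012], [-1.0, 0.0002, 0.0]]
```

View pics/w3.png

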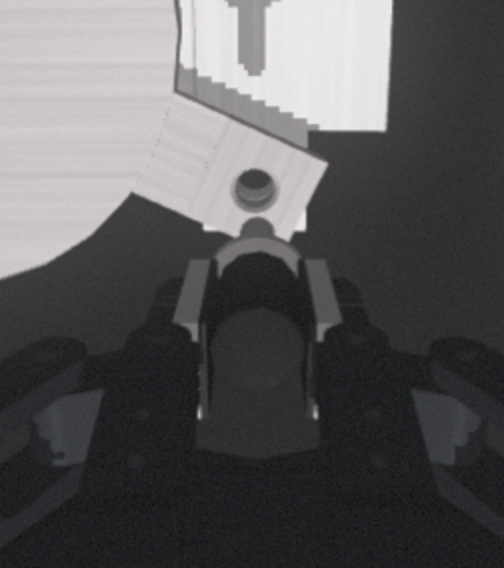

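```bash

python3 -m crank '{"hand":[230,230,230,230,230],"translation":[[0.015,-0.0008,0],[0.03,-0.0008,0],[0.04,-0.0008,0],[0.05,-0.0008,0],[0.055,-0.0008,0]],"dr":[[0,0,0],[0,0,0],[0,0,0],[0,0,0],[0,0,0]]}' 60
python3 -m crank '{"hand":[230,230,230,230,230],"translation":[[0.01,0,0],[0.02,0,0],[0.03,0,0],[0.035,0,0],[0.036,0,0]],"dr":[[0,0,0],[0,0,0],[0,0,0],[0,0,0],[0,0,0]]}' 60
python3 -m crank '{"hand":[230,230],"translation":[[0,0,0],[0,0,0]],"dr":[[0,0,0],[0,0,0]]}' 60
```

```text
time_s: 10.95
position: [0.4755, -0.2358, 0.1075]
tool_rot: [[-0.001, -0.0, -1.0], [0.001, -1.0, 0.0], [-1.0, -0.001, 0.001]]
ft_force: [0.5, 0.1, -0.9]
grip_width: 0.0203
time_s: 11.45
position: [0.4765, -0.236, 0.073]
tool_rot: [[0.002, 0.0, -1.0], [-0.001, -1.0, -0.0], [-1.0, 0.001, -0.002]]
ft_force: [-0.9, 1.6, 13.2]
grip_width: 0.0202
time_s: 11.65
position: [0.4765, -0.236, 0.0731]
tool_rot: [[0.002, 0.0, -1.0], [-0.001, -1.0, -0.0], [-1.0, 0.001, -0.002]]
ft_force: [0.9, -0.0, 4.7]
grip_width: 0.02
```

```bash
cat > go.py <<'E'
import sys
from h import *
s=sensors.observe();t=np.array([float(a) for a in sys.argv[1:4]])
print("d tool",(s["tool_rot"].T@(t-s["position"])).round(4),"pos",s["position"].round(4),"az",np.degrees(np.arctan2(s["tool_rot"][1,1],s["tool_rot"][0,1])).round(2))
E
cat > jars.py <<'E'
from h import *
def jars(n,lo=(.25,.2,.05),hi=(.68,.52,.075)):
    C=cams.calibration(n);im,D=cams.get_image(n);P=cloud(C,D)
    m=(((P>lo)&(P<hi)).all(2)&(im.min(2)>120)).astype(np.uint8)
    k,l,st,ce=cv2.connectedComponentsWithStats(m)
    for i in range(1,k):
        if st[i,4]>60:
            ct=cv2.findContours((l==i).astype(np.uint8),cv2.RETR_EXTERNAL,cv2.CHAIN_APPROX_NONE)[0][0].reshape(-1,2)
            zt=np.median(P[l==i][:,2]); q=onz(C,ct,zt)[:,:2]
            c,r=cv2.minEnclosingCircle((q*1000).astype(np.float32)); print(n,"px",ce[i].round(),"z",zt.round(4),"c",np.round(c,1),"r",round(r,1))
    return im
E
python3 -m crank '{"hand":[150,0,0,0,0],"translation":[[0,0,0],[0,0,0],[0,0,0],[-0.04,0,0],[-0.08,0,0]],"dr":[[0,0,0],[0,0,0],[0,0,0],[0,0,0],[0,0,0]]}' 40
python3 -m crank '{"hand":[0,0,0,0,0],"translation":[[-0.04,0,0],[-0.08,0,0],[-0.12,0,0],[-0.12,0,0],[-0.12,0,0]],"dr":[[0,0,0],[0,0,0],[0,0,0],[0,0,0],[0,0,0]]}'
python3 - <<'E'
from h import *
C=cams.calibration("wrist");im,D=cams.get_image("wrist");P=cloud(C,D);np.savez("w4.npz",im=im,D=D,E=C["extrinsics"])
m=((P>(.44,-.28,.09))&(P<(.52,-.2,.115))).all(2);q=P[m];print("head",len(q),np.median(q,0),np.ptp(q,axis=0))
m=((P>(.44,-.28,.066))&(P<(.52,-.2,.075))).all(2);q=P[m];print("collar",len(q),np.median(q,0) if len(q) else 0)
E
for i in 1 2; do python3 -m crank '{"hand":[0,0,0,0,0],"translation":[[0,-0.05,0.005],[0,-0.1,0.01],[0,-0.15,0.015],[0,-0.2,0.02],[0,-0.25,0.02]],"dr":[[0,0,0],[0,0,0],[0,0,0],[0,0,0],[0,0,0]]}'; done
python3 -m crank '{"hand":[0,0,0,0],"translation":[[0,-0.04,0],[0,-0.08,0],[0,-0.08,0],[0,-0.08,0]],"dr":[[-0.12,0,0],[-0.24,0,0],[-0.349,0,0],[-0.349,0,0]]}'
python3 - <<'E'
from jars import *
jars("scene"); im=jars("wrist"); cv2.imwrite("pics/w5.png",im)
E
python3 go.py .4248 .2967 .015
```

```text
time_s: 12.15
position: [0.4752, -0.2353, 0.1526]
tool_rot: [[-0.002, -0.0, -1.0], [0.002, -1.0, 0.0], [-1.0, -0.002, 0.002]]
ft_force: [0.5, -0.7, 0.8]
grip_width: 0.0853
time_s: 12.65
position: [0.4756, -0.2356, 0.2725]
tool_rot: [[0.001, -0.0, -1.0], [-0.001, -1.0, 0.0], [-1.0, 0.001, -0.001]]
ft_force: [0.9, 0.3, -0.4]
grip_width: 0.0854
head 326 [ 0.47725663 -0.2363921   0.10064624] [0.02069171 0.02053537 0.01196519]
collar 115 [ 0.4835624  -0.23644675  0.06714526]
time_s: 13.2
position: [0.4544, 0.0153, 0.271]
tool_rot: [[-0.003, -0.001, -1.0], [0.001, -1.0, 0.001], [-1.0, -0.001, 0.003]]
ft_force: [1.1, -0.1, -0.1]
grip_width: 0.0855
time_s: 13.7
position: [0.4343, 0.2643, 0.2709]
tool_rot: [[-0.003, 0.0, -1.0], [-0.001, -1.0, -0.0], [-1.0, 0.001, 0.003]]
ft_force: [1.8, -0.5, 0.6]
grip_width: 0.0855
time_s: 14.1
position: [0.435, 0.3431, 0.2703]
tool_rot: [[-0.003, 0.344, -0.939], [-0.002, -0.939, -0.344], [-1.0, 0.0, 0.004]]
ft_force: [0.4, -1.5, -0.2]
grip_width: 0.0853
scene px [328. 175.] z 0.0603 c [428.6 296.2] r 32.3
scene px [357. 179.] z 0.0603 c [438.8 403.9] r 31.6
scene px [322. 207.] z 0.0595 c [581.  279.8] r 31.3
scene px [354. 210.] z 0.0603 c [580.7 387.7] r 32.1
wrist px [259.  36.] z 0.0606 c [575.1 391.9] r 28.9
wrist px [352.  73.] z 0.0606 c [575.2 282.1] r 28.8
wrist px [206. 152.] z 0.0607 c [434.8 407.9] r 28.6
wrist px [287. 191.] z 0.0606 c [423.2 300.3] r 28.7
d tool [0.2563 0.0389 0.0248] pos [0.4355 0.342  0.2712] az -70.19
```

View pics/w5.png

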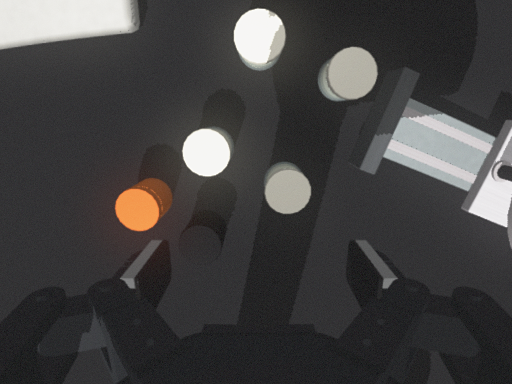

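```bash

python3 -m crank '{"hand":[0,0,0,0,0],"translation":[[0.03,0.02,0.015],[0.07,0.035,0.025],[0.11,0.035,0.025],[0.15,0.035,0.025],[0.17,0.035,0.025]],"dr":[[0,0,0],[0,0,0],[0,0,0],[0,0,0],[0,0,0]]}' 40
python3 go.py .4232 .3003 .016
python3 -m crank '{"hand":[0,0,0,0,0],"translation":[[0.03,0,0],[0.06,0,0],[0.08,0,0],[0.085,0,0],[0.085,0,0]],"dr":[[0,0,0],[0,0,0],[0,0,0],[0,0,0],[0,0,0]]}'
python3 -m crank '{"hand":[60,120,150,150,150],"translation":[[0,0,0],[0,0,0],[0,0,0],[0,0,0],[0,0,0]],"dr":[[0,0,0],[0,0,0],[0,0,0],[0,0,0],[0,0,0]]}' 40
python3 -m crank '{"hand":[150,150,150,150,150],"translation":[[0,0,0],[0,0,0],[0,0,0],[-0.02,0,0],[-0.06,0,0]],"dr":[[0,0,0],[0,0,0],[0,0,0],[0,0,0],[0,0,0]]}' 40
python3 -m crank '{"hand":[150,150,150,150,150],"translation":[[-0.04,0,0],[-0.08,0,0],[-0.12,0,0],[-0.12,0,0],[-0.12,0,0]],"dr":[[0,0,0],[0,0,0],[0,0,0],[0,0,0],[0,0,0]]}' 40
python3 go.py .5614 -.1510 .2
```

```text
time_s: 14.7
position: [0.4229, 0.2993, 0.0994]
tool_rot: [[-0.004, 0.338, -0.941], [-0.002, -0.941, -0.338], [-1.0, 0.0, 0.005]]
ft_force: [0.6, 0.1, -0.0]
grip_width: 0.0854
d tool [ 0.0834 -0.0009 -0.001 ] pos [0.4229 0.2993 0.0994] az -70.27
time_s: 15.2
position: [0.4241, 0.3003, 0.0172]
tool_rot: [[-0.001, 0.34, -0.941], [-0.0, -0.941, -0.34], [-1.0, 0.0, 0.001]]
ft_force: [0.6, -0.1, -0.5]
grip_width: 0.0855
time_s: 15.7
position: [0.4247, 0.3011, 0.0186]
tool_rot: [[0.002, 0.342, -0.94], [0.001, -0.94, -0.342], [-1.0, 0.0, -0.002]]
ft_force: [-1.5, -0.5, 5.3]
grip_width: 0.0554
time_s: 16.2
position: [0.4228, 0.3004, 0.0765]
tool_rot: [[-0.005, 0.342, -0.94], [-0.002, -0.94, -0.342], [-1.0, 0.0, 0.005]]
ft_force: [1.6, 1.0, -2.2]
grip_width: 0.0551
time_s: 16.7
position: [0.4238, 0.3009, 0.1977]
tool_rot: [[0.001, 0.342, -0.94], [0.0, -0.94, -0.342], [-1.0, -0.0, -0.001]]
ft_force: [0.3, -0.3, -3.3]
grip_width: 0.0553
d tool [-0.0024  0.4717  0.0252] pos [0.4238 0.3009 0.1977] az -70.01
```

```bash

python3 -m crank '{"hand":[150,150,150,150,150],"translation":[[0,0.03,0],[0,0.075,0.005],[0,0.12,0.01],[0,0.165,0.01],[0,0.21,0.01]],"dr":[[0,0,0],[0,0,0],[0,0,0],[0,0,0],[0,0,0]]}' 40
python3 -m crank '{"hand":[150,150,150,150,150],"translation":[[0,0.045,0.005],[0,0.09,0.01],[0,0.135,0.015],[0,0.18,0.015],[0,0.21,0.015]],"dr":[[0,0,0],[0,0,0],[0,0,0],[0,0,0],[0,0,0]]}' 40
python3 -m crank '{"hand":[150,150,150,150,150],"translation":[[0,0.03,0],[0,0.048,0],[0,0.052,0],[0,0.052,0],[0,0.052,0]],"dr":[[0,0,0],[0,0,0],[0,0,0],[0,0,0],[0,0,0]]}' 40
python3 go.py .5614 -.1510 .0815
```

```text
time_s: 17.2
position: [0.4859, 0.0985, 0.1956]
tool_rot: [[-0.004, 0.342, -0.94], [0.0, -0.94, -0.342], [-1.0, -0.001, 0.003]]
ft_force: [1.1, -0.3, -3.4]
grip_width: 0.0551
time_s: 17.7
position: [0.544, -0.1049, 0.1952]
tool_rot: [[-0.003, 0.34, -0.94], [0.001, -0.94, -0.34], [-1.0, -0.002, 0.003]]
ft_force: [0.3, 0.6, -2.8]
grip_width: 0.0552
time_s: 18.2
position: [0.5617, -0.1498, 0.1971]
tool_rot: [[-0.001, 0.343, -0.939], [0.001, -0.939, -0.343], [-1.0, -0.001, 0.001]]
ft_force: [-0.1, -0.2, -2.1]
grip_width: 0.055
d tool [0.1156 0.0011 0.0006] pos [ 0.5617 -0.1498  0.1971] az -69.94
```

```bash

python3 -m crank '{"hand":[150,150,150,150,150],"translation":[[0.03,0.001,0],[0.06,0.001,0],[0.09,0.001,0],[0.105,0.001,0],[0.114,0.001,0]],"dr":[[0,0,0],[0,0,0],[0,0,0],[0,0,0],[0,0,0]]}' 40
python3 -m crank '{"hand":[150,150,110,70,40],"translation":[[0.001,0,0],[0.002,0,0],[0.002,0,0],[0.002,0,0],[0.002,0,0]],"dr":[[0,0,0],[0,0,0],[0,0,0],[0,0,0],[0,0,0]]}' 40
python3 -m crank '{"hand":[40,40,40,40,20],"translation":[[0,0,0],[-0.02,0,0],[-0.06,0,0],[-0.1,0,0],[-0.13,0,0]],"dr":[[0,0,0],[0,0,0],[0,0,0],[0,0,0],[0,0,0]]}' 40
python3 - <<'E'
from jars import *
jars("scene"); jars("wrist",(.4,-.25,.11),(.7,.02,.14)); jars("scene",(.4,-.25,.11),(.7,.02,.14))
E
python3 go.py .4348 .4079 .2
```

```text
time_s: 18.7
position: [0.5617, -0.1506, 0.0823]
tool_rot: [[-0.002, 0.343, -0.939], [0.001, -0.939, -0.343], [-1.0, -0.002, 0.002]]
ft_force: [-15.8, 7.9, 50.0]
grip_width: 0.0552
time_s: 19.2
position: [0.5626, -0.1521, 0.0817]
tool_rot: [[0.001, 0.342, -0.94], [-0.001, -0.94, -0.342], [-1.0, 0.001, -0.001]]
ft_force: [0.1, 0.3, 0.4]
grip_width: 0.0718
time_s: 19.7
position: [0.5626, -0.1522, 0.214]
tool_rot: [[0.002, 0.342, -0.94], [-0.001, -0.94, -0.342], [-1.0, 0.002, -0.002]]
ft_force: [1.1, -0.2, -0.7]
grip_width: 0.0786
scene px [357. 180.] z 0.06 c [440.5 402.5] r 33.6
scene px [322. 207.] z 0.0602 c [580.4 277.2] r 31.0
scene px [353. 211.] z 0.0604 c [581. 388.] r 32.1
wrist px [255. 201.] z 0.1247 c [ 560.5 -152.6] r 28.4
scene px [202. 183.] z 0.124 c [ 567.  -153.9] r 33.4
d tool [ 0.0115 -0.5704 -0.0711] pos [ 0.563  -0.1524  0.2131] az -70.01
```

```bash

python3 -m crank '{"hand":[0,0,0,0,0],"translation":[[0,-0.045,-0.005],[0,-0.09,-0.01],[0,-0.135,-0.015],[0,-0.18,-0.02],[0,-0.225,-0.025]],"dr":[[0,0,0],[0,0,0],[0,0,0],[0,0,0],[0,0,0]]}' 40
python3 -m crank '{"hand":[0,0,0,0,0],"translation":[[0,-0.045,-0.005],[0,-0.09,-0.01],[0,-0.135,-0.015],[0,-0.18,-0.02],[0,-0.225,-0.025]],"dr":[[0,0,0],[0,0,0],[0,0,0],[0,0,0],[0,0,0]]}' 40
python3 -m crank '{"hand":[0,0,0,0,0],"translation":[[0,-0.045,-0.01],[0,-0.09,-0.02],[0,-0.12,-0.02],[0,-0.12,-0.02],[0,-0.12,-0.02]],"dr":[[0,0,0],[0,0,0],[0,0,0],[0,0,0],[0,0,0]]}' 40
python3 -c "
from jars import *
jars('wrist')"
python3 go.py .4348 .4079 .0165
```

```text
time_s: 20.35
position: [0.5077, 0.0695, 0.21]
tool_rot: [[-0.002, 0.342, -0.94], [0.0, -0.94, -0.342], [-1.0, -0.001, 0.002]]
ft_force: [0.7, 0.3, 0.0]
grip_width: 0.0853
time_s: 20.85
position: [0.4543, 0.2894, 0.2099]
tool_rot: [[-0.002, 0.342, -0.94], [-0.001, -0.94, -0.342], [-1.0, 0.0, 0.002]]
ft_force: [0.2, 0.5, -0.2]
grip_width: 0.0857
time_s: 21.35
position: [0.4328, 0.4073, 0.2099]
tool_rot: [[-0.002, 0.343, -0.939], [-0.002, -0.939, -0.343], [-1.0, 0.001, 0.002]]
ft_force: [0.6, 0.1, 0.2]
grip_width: 0.0854
wrist px [327.  43.] z 0.0606 c [575.  392.9] r 28.8
wrist px [433.  89.] z 0.0605 c [575.7 281.6] r 28.1
wrist px [258. 179.] z 0.0607 c [435.  408.3] r 28.7
d tool [ 0.1938 -0.0007 -0.0022] pos [0.4332 0.4067 0.2103] az -70.02
```

```bash

python3 -m crank '{"hand":[0,0,0,0,0],"translation":[[0.04,-0.001,-0.002],[0.08,-0.001,-0.002],[0.12,-0.001,-0.002],[0.16,-0.001,-0.002],[0.18,-0.001,-0.002]],"dr":[[0,0,0],[0,0,0],[0,0,0],[0,0,0],[0,0,0]]}' 40
python3 -m crank '{"hand":[0,0,70,120,150],"translation":[[0.01,0,0],[0.013,0,0],[0.013,0,0],[0.013,0,0],[0.013,0,0]],"dr":[[0,0,0],[0,0,0],[0,0,0],[0,0,0],[0,0,0]]}' 40
python3 -m crank '{"hand":[150,150,150,150,150],"translation":[[0,0,0],[0,0,0],[0,0,0],[0,0,0],[-0.03,0,0]],"dr":[[0,0,0],[0,0,0],[0,0,0],[0,0,0],[0,0,0]]}' 40
python3 -m crank '{"hand":[150,150,150,150,150],"translation":[[-0.04,0,0],[-0.08,0,0],[-0.12,0,0],[-0.16,0.01,0],[-0.16,0.03,0.01]],"dr":[[0,0,0],[0,0,0],[0,0,0],[0,0,0],[0,0,0]]}' 40
python3 go.py .4871 -.1163 .2
```

```text
time_s: 21.9
position: [0.4341, 0.4067, 0.0279]
tool_rot: [[-0.004, 0.34, -0.94], [-0.003, -0.94, -0.34], [-1.0, 0.001, 0.005]]
ft_force: [-1.0, 0.2, 0.0]
grip_width: 0.0852
time_s: 22.4
position: [0.4355, 0.4094, 0.0198]
tool_rot: [[0.002, 0.342, -0.94], [0.001, -0.94, -0.342], [-1.0, -0.0, -0.003]]
ft_force: [-0.1, -0.9, 5.2]
grip_width: 0.055
time_s: 22.9
position: [0.4332, 0.4081, 0.0461]
tool_rot: [[-0.006, 0.342, -0.94], [-0.003, -0.94, -0.342], [-1.0, 0.001, 0.006]]
ft_force: [0.0, 0.1, -1.8]
grip_width: 0.0551
time_s: 23.4
position: [0.4374, 0.379, 0.214]
tool_rot: [[0.01, 0.343, -0.939], [0.006, -0.939, -0.343], [-1.0, -0.002, -0.011]]
ft_force: [0.5, -0.5, -3.7]
grip_width: 0.055
d tool [0.0116 0.4823 0.1235] pos [0.4374 0.379  0.214 ] az -69.91
```

```bash

python3 -m crank '{"hand":[150,150,150,150,150],"translation":[[0,0.04,0.01],[0,0.085,0.02],[0,0.13,0.03],[0,0.175,0.04],[0,0.22,0.05]],"dr":[[0,0,0],[0,0,0],[0,0,0],[0,0,0],[0,0,0]]}' 40
python3 -m crank '{"hand":[150,150,150,150,150],"translation":[[0,0.045,0.015],[0,0.09,0.03],[0,0.135,0.045],[0,0.18,0.06],[0,0.22,0.07]],"dr":[[0,0,0],[0,0,0],[0,0,0],[0,0,0],[0,0,0]]}' 40
python3 -m crank '{"hand":[150,150,150,150,150],"translation":[[0,0.02,0],[0.01,0.04,0.002],[0.01,0.043,0.003],[0.01,0.043,0.003],[0.01,0.043,0.003]],"dr":[[0,0,0],[0,0,0],[0,0,0],[0,0,0],[0,0,0]]}' 40
python3 go.py .4871 -.1163 .084
```

```text
time_s: 23.9
position: [0.4635, 0.152, 0.2085]
tool_rot: [[0.0, 0.342, -0.94], [0.0, -0.94, -0.342], [-1.0, -0.0, -0.0]]
ft_force: [1.1, 0.2, -2.3]
grip_width: 0.0552
time_s: 24.4
position: [0.4727, -0.079, 0.2086]
tool_rot: [[0.0, 0.341, -0.94], [-0.0, -0.94, -0.341], [-1.0, 0.0, -0.0]]
ft_force: [-0.1, -0.1, -2.3]
grip_width: 0.0551
time_s: 24.9
position: [0.485, -0.1175, 0.1987]
tool_rot: [[0.0, 0.343, -0.939], [0.0, -0.939, -0.343], [-1.0, -0.0, -0.0]]
ft_force: [-0.0, -0.1, -3.5]
grip_width: 0.0552
d tool [ 0.1147 -0.0004 -0.0023] pos [ 0.485  -0.1175  0.1987] az -69.96
```

```bash

python3 -m crank '{"hand":[150,150,150,150,150],"translation":[[0.03,0,-0.002],[0.06,0,-0.002],[0.09,0,-0.002],[0.1,0,-0.002],[0.105,0,-0.002]],"dr":[[0,0,0],[0,0,0],[0,0,0],[0,0,0],[0,0,0]]}' 40
python3 -m crank '{"hand":[150,150,150,150,150],"translation":[[0.003,0,0],[0.006,0,0],[0.008,0,0],[0.009,0,0],[0.009,0,0]],"dr":[[0,0,0],[0,0,0],[0,0,0],[0,0,0],[0,0,0]]}' 40
python3 -m crank '{"hand":[120,90,60,50,50],"translation":[[0,0,0],[0,0,0],[0,0,0],[0,0,0],[-0.03,0,0]],"dr":[[0,0,0],[0,0,0],[0,0,0],[0,0,0],[0,0,0]]}' 40
python3 -m crank '{"hand":[50,50,50,0,0],"translation":[[-0.04,0,0],[-0.08,0,0],[-0.1,0,0],[-0.1,0,0],[-0.1,0,0]],"dr":[[0,0,0],[0,0,0],[0,0,0],[0,0,0],[0,0,0]]}' 40
python3 - <<'E'
from jars import *
jars("scene"); jars("wrist",(.4,-.25,.11),(.7,.02,.14)); jars("scene",(.4,-.25,.11),(.7,.02,.14))
E
python3 go.py .5752 .2821 .21
```

```text
time_s: 25.4
position: [0.4871, -0.1171, 0.0932]
tool_rot: [[-0.001, 0.343, -0.939], [0.0, -0.939, -0.343], [-1.0, -0.0, 0.0]]
ft_force: [0.1, 0.2, -2.1]
grip_width: 0.0549
time_s: 25.9
position: [0.4872, -0.1178, 0.0845]
tool_rot: [[0.0, 0.342, -0.94], [-0.0, -0.94, -0.342], [-1.0, 0.0, -0.0]]
ft_force: [-0.2, -0.4, -3.4]
grip_width: 0.0553
time_s: 26.4
position: [0.4857, -0.1171, 0.1123]
tool_rot: [[-0.006, 0.342, -0.94], [0.003, -0.94, -0.342], [-1.0, -0.005, 0.004]]
ft_force: [0.8, 0.2, -0.1]
grip_width: 0.0686
time_s: 26.9
position: [0.4869, -0.1176, 0.214]
tool_rot: [[0.0, 0.342, -0.94], [-0.0, -0.94, -0.342], [-1.0, 0.0, -0.0]]
ft_force: [-0.8, 0.6, -0.3]
grip_width: 0.0854
scene px [322. 207.] z 0.0606 c [580.7 277.2] r 30.9
scene px [354. 210.] z 0.06 c [580.7 388.2] r 32.1
wrist px [334. 126.] z 0.1246 c [ 559.3 -152. ] r 28.4
wrist px [259. 199.] z 0.1247 c [ 486.1 -118.3] r 28.3
scene px [215. 167.] z 0.124 c [ 493.3 -121.6] r 34.1
scene px [202. 183.] z 0.1244 c [ 566.2 -152.8] r 33.0
d tool [ 0.0034 -0.3453 -0.2198] pos [ 0.4867 -0.1175  0.2131] az -70.01
```

```bash

python3 -m crank '{"hand":[0,0,0,0,0],"translation":[[0,-0.04,-0.025],[0,-0.08,-0.05],[0,-0.12,-0.075],[0,-0.16,-0.1],[0,-0.2,-0.125]],"dr":[[0,0,0],[0,0,0],[0,0,0],[0,0,0],[0,0,0]]}' 40
python3 -m crank '{"hand":[45,45,45,45,45],"translation":[[0,-0.04,-0.025],[0,-0.08,-0.05],[0,-0.12,-0.075],[0,-0.145,-0.095],[0,-0.145,-0.095]],"dr":[[0,0,0],[0,0,0],[0,0,0],[0,0,0],[0,0,0]]}' 40
python3 -m crank '{"hand":[45,45],"translation":[[0,0,0],[0,0,0]],"dr":[[0,0,0],[0,0,0]]}' 40
python3 -c "
from jars import *
jars('wrist')
C=cams.calibration('wrist');im,D=cams.get_image('wrist');P=cloud(C,D)
q=P[((P>(.45,.15,.046))&(P<(.62,.25,.058))).all(2)];print('stop',len(q),q.min(0),q.max(0))"
python3 go.py .5755 .2819 .0165
```

```text
time_s: 27.55
position: [0.5361, 0.1149, 0.2133]
tool_rot: [[-0.002, 0.342, -0.94], [-0.0, -0.94, -0.342], [-1.0, -0.001, 0.002]]
ft_force: [0.1, -0.4, -0.2]
grip_width: 0.0854
time_s: 28.05
position: [0.5757, 0.2852, 0.2121]
tool_rot: [[-0.002, 0.346, -0.938], [0.0, -0.938, -0.346], [-1.0, -0.001, 0.002]]
ft_force: [0.5, -0.1, -0.0]
grip_width: 0.0706
time_s: 28.25
position: [0.5757, 0.2808, 0.2137]
tool_rot: [[-0.001, 0.341, -0.94], [-0.001, -0.94, -0.341], [-1.0, 0.0, 0.001]]
ft_force: [0.0, -0.4, 0.1]
grip_width: 0.0703
wrist px [154. 142.] z 0.0607 c [577.6 391.1] r 29.4
wrist px [259. 179.] z 0.0607 c [576.9 281. ] r 28.7
wrist px [306. 226.] z 0.0508 c [542.8 214.5] r 62.9
stop 2257 [0.47788551 0.20205536 0.04600317] [0.60809219 0.22483774 0.0531296 ]
d tool [ 0.1978 -0.0013 -0.0002] pos [0.5759 0.2806 0.2143] az -70.08
```

```bash

python3 -m crank '{"hand":[0,0,0,0,0],"translation":[[0,0,0],[0,0,0],[0,0,0],[0,0,0],[0,0,0]],"dr":[[-0.14,0,0],[-0.28,0,0],[-0.42,0,0],[-0.56,0,0],[-0.7,0,0]]}' 40
python3 -m crank '{"hand":[0,0,0,0,0],"translation":[[0.04,0,0],[0.08,0,0],[0.12,0,0],[0.15,0,0],[0.16,0,0]],"dr":[[0,0,0],[0,0,0],[0,0,0],[0,0,0],[0,0,0]]}' 40
python3 go.py .5765 .2812 .0165
python3 -m crank '{"hand":[0,0,0,0,0],"translation":[[0.01,0,0],[0.025,0,0],[0.035,0,0],[0.036,0,0],[0.036,0,0]],"dr":[[0,0,0],[0,0,0],[0,0,0],[0,0,0],[0,0,0]]}' 40
python3 -m crank '{"hand":[70,120,150,150,150],"translation":[[0,0,0],[0,0,0],[0,0,0],[0,0,0],[0,0,0]],"dr":[[0,0,0],[0,0,0],[0,0,0],[0,0,0],[0,0,0]]}' 40
python3 -m crank '{"hand":[150,150,150,150,150],"translation":[[0,0,0],[0,0,0],[0,0,0],[-0.02,0,0],[-0.06,0,0]],"dr":[[0,0,0],[0,0,0],[0,0,0],[0,0,0],[0,0,0]]}' 40
python3 -m crank '{"hand":[150,150,150,150,150],"translation":[[-0.04,0,0],[-0.08,0,0],[-0.12,0,0],[-0.13,0,0],[-0.13,0,0]],"dr":[[0,0,0],[0,0,0],[0,0,0],[0,0,0],[0,0,0]]}' 40
python3 -m crank '{"hand":[150,150,150,150,150],"translation":[[0,0,0],[0,0,0],[0,0,0],[0,0,0],[0,0,0]],"dr":[[0.14,0,0],[0.28,0,0],[0.42,0,0],[0.56,0,0],[0.7,0,0]]}' 40
python3 go.py .5961 -.0767 .2
```

```text
time_s: 28.85
position: [0.5759, 0.2807, 0.2146]
tool_rot: [[0.0, 0.869, -0.495], [-0.0, -0.495, -0.869], [-1.0, 0.0, -0.0]]
ft_force: [-0.2, -0.2, 0.4]
grip_width: 0.0852
time_s: 29.35
position: [0.5745, 0.2804, 0.0514]
tool_rot: [[-0.005, 0.866, -0.499], [-0.001, -0.499, -0.866], [-1.0, -0.004, 0.004]]
ft_force: [-0.1, -0.2, 0.1]
grip_width: 0.0857
d tool [ 0.0349  0.0014 -0.0018] pos [0.5745 0.2804 0.0514] az -29.97
time_s: 29.85
position: [0.5763, 0.2817, 0.0191]
tool_rot: [[0.001, 0.867, -0.499], [0.0, -0.499, -0.867], [-1.0, 0.001, -0.001]]
ft_force: [-0.1, 0.3, -1.0]
grip_width: 0.0858
time_s: 30.35
position: [0.5763, 0.2818, 0.0193]
tool_rot: [[0.001, 0.867, -0.498], [0.0, -0.498, -0.867], [-1.0, 0.001, -0.001]]
ft_force: [-0.4, -0.1, 5.5]
grip_width: 0.0553
time_s: 30.85
position: [0.5741, 0.2811, 0.0758]
tool_rot: [[-0.007, 0.867, -0.498], [-0.002, -0.499, -0.867], [-1.0, -0.005, 0.005]]
ft_force: [1.1, -0.0, -1.9]
grip_width: 0.055
time_s: 31.35
position: [0.5761, 0.2818, 0.2092]
tool_rot: [[0.002, 0.867, -0.498], [0.001, -0.498, -0.867], [-1.0, 0.002, -0.002]]
ft_force: [0.4, 0.2, -1.9]
grip_width: 0.0549
time_s: 31.85
position: [0.5751, 0.2814, 0.2052]
tool_rot: [[-0.005, 0.336, -0.942], [-0.001, -0.942, -0.336], [-1.0, -0.0, 0.005]]
ft_force: [0.1, 0.6, -1.5]
grip_width: 0.0553
d tool [0.0056 0.3443 0.1007] pos [0.5751 0.2814 0.2052] az -70.34
```

```bash

python3 -m crank '{"hand":[150,150,150,150,150],"translation":[[0,0.04,0.012],[0,0.08,0.024],[0,0.12,0.036],[0,0.16,0.048],[0,0.2,0.06]],"dr":[[0,0,0],[0,0,0],[0,0,0],[0,0,0],[0,0,0]]}' 40
python3 -m crank '{"hand":[150,150,150,150,150],"translation":[[0,0.04,0.012],[0,0.08,0.024],[0,0.12,0.036],[0,0.142,0.04],[0,0.142,0.04]],"dr":[[0,0,0],[0,0,0],[0,0,0],[0,0,0],[0,0,0]]}' 40
python3 -m crank '{"hand":[150,150],"translation":[[0,0,0],[0,0,0]],"dr":[[0,0,0],[0,0,0]]}' 40
python3 go.py .5961 -.0767 .084
```

```text
time_s: 32.35
position: [0.5869, 0.0717, 0.2055]
tool_rot: [[-0.005, 0.342, -0.94], [0.0, -0.94, -0.342], [-1.0, -0.002, 0.004]]
ft_force: [0.4, 0.1, -2.0]
grip_width: 0.0554
time_s: 32.85
position: [0.5983, -0.0767, 0.2053]
tool_rot: [[-0.004, 0.338, -0.941], [0.001, -0.941, -0.338], [-1.0, -0.002, 0.004]]
ft_force: [-0.4, 1.1, -2.3]
grip_width: 0.0551
time_s: 33.05
position: [0.5984, -0.0728, 0.2071]
tool_rot: [[-0.002, 0.343, -0.939], [0.001, -0.939, -0.343], [-1.0, -0.002, 0.002]]
ft_force: [-1.2, 0.1, -1.7]
grip_width: 0.0551
d tool [0.1231 0.0031 0.0033] pos [ 0.5984 -0.0728  0.2071] az -69.95
```

```bash

python3 -m crank '{"hand":[150,150,150,150,150],"translation":[[0.03,0.003,0.003],[0.06,0.003,0.003],[0.09,0.003,0.003],[0.105,0.003,0.003],[0.112,0.003,0.003]],"dr":[[0,0,0],[0,0,0],[0,0,0],[0,0,0],[0,0,0]]}' 40
python3 -m crank '{"hand":[150,150,150,150,150],"translation":[[0.003,0,0],[0.006,0,0],[0.009,0,0],[0.01,0,0],[0.01,0,0]],"dr":[[0,0,0],[0,0,0],[0,0,0],[0,0,0],[0,0,0]]}' 40
python3 -m crank '{"hand":[120,90,60,50,50],"translation":[[0,0,0],[0,0,0],[0,0,0],[0,0,0],[-0.03,0,0]],"dr":[[0,0,0],[0,0,0],[0,0,0],[0,0,0],[0,0,0]]}' 40
python3 -m crank '{"hand":[50,50,50,0,0],"translation":[[-0.04,0,0],[-0.08,0,0],[-0.1,0,0],[-0.1,0,0],[-0.1,0,0]],"dr":[[0,0,0],[0,0,0],[0,0,0],[0,0,0],[0,0,0]]}' 40
python3 - <<'E'
from jars import *
jars("scene"); jars("wrist",(.4,-.25,.11),(.72,.02,.14)); jars("scene",(.4,-.25,.11),(.7,.02,.14))
E
python3 go.py .5770 .3915 .21
```

```text
time_s: 33.55
position: [0.5962, -0.0763, 0.0944]
tool_rot: [[-0.003, 0.343, -0.939], [0.001, -0.939, -0.343], [-1.0, -0.002, 0.003]]
ft_force: [0.1, -0.6, -2.5]
grip_width: 0.0553
time_s: 34.05
position: [0.5971, -0.0777, 0.0866]
tool_rot: [[0.0, 0.342, -0.94], [-0.0, -0.94, -0.342], [-1.0, 0.0, -0.0]]
ft_force: [-0.2, -0.1, -2.2]
grip_width: 0.0548
time_s: 34.55
position: [0.5955, -0.0773, 0.1136]
tool_rot: [[-0.007, 0.342, -0.94], [0.002, -0.94, -0.342], [-1.0, -0.004, 0.005]]
ft_force: [-1.2, 0.2, -0.0]
grip_width: 0.0686
time_s: 35.05
position: [0.5969, -0.0777, 0.2159]
tool_rot: [[-0.0, 0.342, -0.94], [0.0, -0.94, -0.342], [-1.0, -0.0, 0.0]]
ft_force: [0.0, -0.3, 0.2]
grip_width: 0.0855
scene px [353. 210.] z 0.0597 c [580.3 387.8] r 32.1
wrist px [259. 198.] z 0.1247 c [596.9 -78.1] r 28.4
wrist px [322. 263.] z 0.1246 c [ 560.9 -152.2] r 29.0
wrist px [258. 312.] z 0.1247 c [ 488.6 -117.1] r 28.1
scene px [215. 168.] z 0.1241 c [ 494.  -117.3] r 30.0
scene px [202. 183.] z 0.1246 c [ 566.9 -153.8] r 33.0
scene px [221. 193.] z 0.1244 c [601.3 -80.1] r 32.6
d tool [ 0.0053 -0.4475 -0.142 ] pos [ 0.5966 -0.0776  0.2149] az -70.01
```

```bash

python3 -m crank '{"hand":[0,0,0,0,0],"translation":[[0,-0.045,-0.014],[0,-0.09,-0.028],[0,-0.135,-0.042],[0,-0.18,-0.056],[0,-0.22,-0.07]],"dr":[[0,0,0],[0,0,0],[0,0,0],[0,0,0],[0,0,0]]}' 40
python3 -m crank '{"hand":[0,0,0,0,0],"translation":[[0,-0.045,-0.014],[0,-0.09,-0.028],[0,-0.135,-0.042],[0,-0.18,-0.056],[0,-0.22,-0.07]],"dr":[[0,0,0],[0,0,0],[0,0,0],[0,0,0],[0,0,0]]}' 40
python3 -m crank '{"hand":[0,0,0],"translation":[[0,-0.007,-0.002],[0,-0.007,-0.002],[0,-0.007,-0.002]],"dr":[[0,0,0],[0,0,0],[0,0,0]]}' 40
python3 -c "
from jars import *
jars('wrist')"
python3 go.py .5765 .3915 .0165
```

```text
time_s: 35.7
position: [0.5869, 0.1551, 0.2153]
tool_rot: [[-0.002, 0.342, -0.94], [-0.0, -0.94, -0.342], [-1.0, -0.001, 0.002]]
ft_force: [1.3, 0.0, -0.1]
grip_width: 0.0854
time_s: 36.2
position: [0.5773, 0.3859, 0.2151]
tool_rot: [[-0.002, 0.343, -0.939], [-0.001, -0.939, -0.343], [-1.0, -0.0, 0.002]]
ft_force: [0.6, 0.3, 0.7]
grip_width: 0.0859
time_s: 36.5
position: [0.5778, 0.3898, 0.2156]
tool_rot: [[-0.001, 0.341, -0.94], [-0.001, -0.94, -0.341], [-1.0, 0.0, 0.001]]
ft_force: [-0.2, -0.2, -0.0]
grip_width: 0.0853
wrist px [256. 180.] z 0.0607 c [577.1 392.3] r 28.5
d tool [ 0.1995 -0.0025  0.0006] pos [0.578  0.3895 0.216 ] az -70.09
```

```bash

python3 -m crank '{"hand":[0,0,0,0,0],"translation":[[0.04,-0.002,0],[0.08,-0.002,0],[0.12,-0.002,0],[0.16,-0.002,0],[0.185,-0.002,0]],"dr":[[0,0,0],[0,0,0],[0,0,0],[0,0,0],[0,0,0]]}' 40
python3 -m crank '{"hand":[0,0,70,120,150],"translation":[[0.01,0,0],[0.013,0,0],[0.013,0,0],[0.013,0,0],[0.013,0,0]],"dr":[[0,0,0],[0,0,0],[0,0,0],[0,0,0],[0,0,0]]}' 40
python3 -m crank '{"hand":[150,150,150,150,150],"translation":[[0,0,0],[0,0,0],[0,0,0],[0,0,0],[-0.03,0,0]],"dr":[[0,0,0],[0,0,0],[0,0,0],[0,0,0],[0,0,0]]}' 40
python3 -m crank '{"hand":[150,150,150,150,150],"translation":[[-0.04,0,0],[-0.08,0,0],[-0.12,0,0],[-0.16,0,0],[-0.16,0.02,0.01]],"dr":[[0,0,0],[0,0,0],[0,0,0],[0,0,0],[0,0,0]]}' 40
python3 -m crank '{"hand":[150,150,150,150,150],"translation":[[0,0.04,0.02],[0,0.08,0.04],[0,0.12,0.06],[0,0.16,0.08],[0,0.2,0.1]],"dr":[[0,0,0],[0,0,0],[0,0,0],[0,0,0],[0,0,0]]}' 40
python3 -m crank '{"hand":[150,150,150,150,150],"translation":[[0,0.04,0.02],[0,0.08,0.04],[0,0.12,0.06],[0,0.16,0.08],[0,0.168,0.09]],"dr":[[0,0,0],[0,0,0],[0,0,0],[0,0,0],[0,0,0]]}' 40
python3 -m crank '{"hand":[150,150],"translation":[[0,0,0],[0,0,0]],"dr":[[0,0,0],[0,0,0]]}' 40
python3 go.py .5218 -.0420 .084
```

```text
time_s: 37.05
position: [0.5764, 0.3905, 0.0284]
tool_rot: [[-0.003, 0.34, -0.94], [-0.002, -0.94, -0.34], [-1.0, 0.0, 0.004]]
ft_force: [-0.2, -0.5, -0.1]
grip_width: 0.0857
time_s: 37.55
position: [0.5779, 0.3929, 0.0204]
tool_rot: [[0.003, 0.342, -0.94], [0.001, -0.94, -0.342], [-1.0, 0.0, -0.003]]
ft_force: [0.3, -1.7, 5.3]
grip_width: 0.0553
time_s: 38.05
position: [0.5752, 0.3919, 0.0454]
tool_rot: [[-0.007, 0.342, -0.94], [-0.003, -0.94, -0.342], [-1.0, 0.001, 0.007]]
ft_force: [0.2, 0.3, -2.9]
grip_width: 0.0547
time_s: 38.55
position: [0.5756, 0.3729, 0.2149]
tool_rot: [[0.011, 0.344, -0.939], [0.005, -0.939, -0.344], [-1.0, -0.001, -0.012]]
ft_force: [-0.5, 0.4, -2.6]
grip_width: 0.055
time_s: 39.05
position: [0.548, 0.1468, 0.2086]
tool_rot: [[0.0, 0.342, -0.94], [0.0, -0.94, -0.342], [-1.0, 0.0, -0.0]]
ft_force: [0.6, -1.0, -2.9]
grip_width: 0.0556
time_s: 39.55
position: [0.5213, -0.0439, 0.2085]
tool_rot: [[0.0, 0.338, -0.941], [-0.001, -0.941, -0.338], [-1.0, 0.001, 0.0]]
ft_force: [0.3, -0.3, -1.9]
grip_width: 0.0551
time_s: 39.75
position: [0.5216, -0.0395, 0.2085]
tool_rot: [[0.0, 0.342, -0.94], [0.0, -0.94, -0.342], [-1.0, -0.0, -0.0]]
ft_force: [0.0, 0.2, -3.5]
grip_width: 0.0555
d tool [0.1245 0.0024 0.0007] pos [ 0.5216 -0.0395  0.2085] az -70.0
```

```bash

python3 -m crank '{"hand":[150,150,150,150,150],"translation":[[0.03,0.0025,0],[0.06,0.0025,0],[0.09,0.0025,0],[0.105,0.0025,0],[0.112,0.0025,0]],"dr":[[0,0,0],[0,0,0],[0,0,0],[0,0,0],[0,0,0]]}' 40
python3 -m crank '{"hand":[150,150,150,150,150],"translation":[[0.003,0,0],[0.006,0,0],[0.009,0,0],[0.012,0,0],[0.012,0,0]],"dr":[[0,0,0],[0,0,0],[0,0,0],[0,0,0],[0,0,0]]}' 40
python3 -m crank '{"hand":[120,90,60,50,50],"translation":[[0,0,0],[0,0,0],[0,0,0],[0,0,0],[-0.03,0,0]],"dr":[[0,0,0],[0,0,0],[0,0,0],[0,0,0],[0,0,0]]}' 40
python3 -m crank '{"hand":[50,50,50,0,0],"translation":[[-0.04,0,0],[-0.08,0,0],[-0.1,0,0],[-0.12,0,0],[-0.14,0,0]],"dr":[[0,0,0],[0,0,0],[0,0,0],[0,0,0],[0,0,0]]}' 40
python3 -m crank '{"hand":[0,0,0],"translation":[[-0.03,0,0],[-0.05,0,0.03],[-0.05,0,0.06]],"dr":[[0,0,0],[0,0,0],[0,0,0]]}' 40
python3 - <<'E'
from jars import *
jars("scene"); im=jars("wrist",(.4,-.25,.11),(.72,.02,.14)); jars("scene",(.4,-.25,.11),(.7,.02,.14));cv2.imwrite("pics/w6.png",im)
C=cams.calibration("wrist");im,D=cams.get_image("wrist");P=cloud(C,D)
q=P[((P>(.5,.0,.112))&(P<(.58,.1,.125))).all(2)]; print("handle",len(q),q.mean(0) if len(q) else 0)
E
python3 go.py .5420 .0425 .08
```

```text
time_s: 40.25
position: [0.5222, -0.041, 0.095]
tool_rot: [[-0.002, 0.344, -0.939], [0.001, -0.939, -0.344], [-1.0, -0.002, 0.002]]
ft_force: [1.0, -0.5, -2.2]
grip_width: 0.0552
time_s: 40.75
position: [0.5227, -0.0426, 0.0845]
tool_rot: [[0.0, 0.342, -0.94], [-0.0, -0.94, -0.342], [-1.0, 0.0, -0.0]]
ft_force: [0.6, -0.9, -2.8]
grip_width: 0.0554
time_s: 41.25
position: [0.5211, -0.0422, 0.1122]
tool_rot: [[-0.006, 0.342, -0.94], [0.002, -0.94, -0.342], [-1.0, -0.004, 0.005]]
ft_force: [1.0, -0.5, 0.7]
grip_width: 0.0683
time_s: 41.75
position: [0.5225, -0.0426, 0.2556]
tool_rot: [[0.001, 0.342, -0.94], [-0.0, -0.94, -0.342], [-1.0, 0.001, -0.001]]
ft_force: [-0.4, -0.0, -0.1]
grip_width: 0.0853
time_s: 42.05
position: [0.4664, -0.0635, 0.3068]
tool_rot: [[0.005, 0.343, -0.939], [-0.002, -0.939, -0.343], [-1.0, 0.004, -0.004]]
ft_force: [-0.3, -0.4, 0.2]
grip_width: 0.085
wrist px [315.  60.] z 0.1246 c [595.  -77.2] r 29.3
wrist px [258. 118.] z 0.1247 c [520.9 -43.4] r 28.2
wrist px [366. 120.] z 0.1245 c [ 559.3 -150.5] r 29.6
wrist px [311. 172.] z 0.1246 c [ 485.5 -117.5] r 28.4
scene px [215. 168.] z 0.1236 c [ 493.2 -121.7] r 34.2
scene px [234. 177.] z 0.1241 c [527.6 -45.5] r 33.4
scene px [202. 183.] z 0.1241 c [ 567.1 -153.9] r 33.4
scene px [221. 193.] z 0.1239 c [600.9 -79.1] r 32.8
handle 247 [0.54186264 0.04221168 0.1183407 ]
d tool [ 0.2248 -0.0736 -0.1072] pos [ 0.4661 -0.0632  0.3047] az -70.05
```

View pics/w6.png

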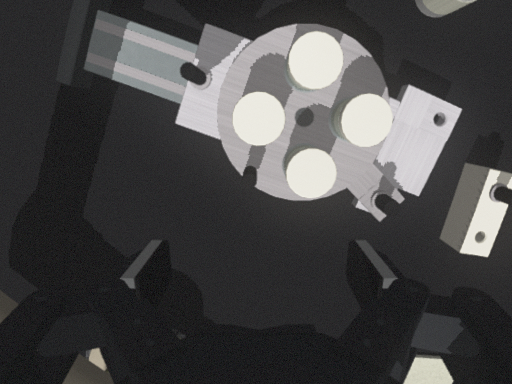

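```bash

python3 -m crank '{"hand":[0,0,0,0,0],"translation":[[0,-0.04,-0.04],[0,-0.0735,-0.08],[0,-0.0735,-0.107],[0,-0.0735,-0.107],[0,-0.0735,-0.107]],"dr":[[-0.14,0,0],[-0.28,0,0],[-0.42,0,0],[-0.56,0,0],[-0.7,0,0]]}' 60
python3 -m crank '{"hand":[0,0,0,0,0],"translation":[[0.02,0,0],[0.05,0,0],[0.08,0,0],[0.08,0,0],[0.08,0,0]],"dr":[[-0.14,0,0],[-0.28,0,0],[-0.42,0,0],[-0.523,0,0],[-0.523,0,0]]}' 60
python3 -m crank '{"hand":[60,60],"translation":[[0,0,0],[0,0,0]],"dr":[[0,0,0],[0,0,0]]}' 60
python3 go.py .5420 .0424 .085
```

```text
time_s: 42.75
position: [0.5428, 0.0438, 0.3031]
tool_rot: [[-0.002, 0.871, -0.492], [0.0, -0.492, -0.871], [-1.0, -0.002, 0.0]]
ft_force: [-0.5, 0.0, 0.6]
grip_width: 0.0852
time_s: 43.25
position: [0.542, 0.043, 0.2232]
tool_rot: [[-0.002, 1.0, 0.003], [0.0, 0.003, -1.0], [-1.0, -0.002, -0.0]]
ft_force: [-0.3, -0.8, 0.8]
grip_width: 0.0854
time_s: 43.45
position: [0.5421, 0.0427, 0.2247]
tool_rot: [[0.001, 1.0, -0.001], [-0.0, -0.001, -1.0], [-1.0, 0.001, 0.0]]
ft_force: [0.1, 0.5, -1.1]
grip_width: 0.0655
d tool [ 0.1397 -0.0002  0.0003] pos [0.5421 0.0427 0.2247] az -0.03
```

```bash

python3 -m crank '{"hand":[60,60,60,60,60],"translation":[[0.03,0,0],[0.07,0,0],[0.11,0,0],[0.138,0,0],[0.138,0,0]],"dr":[[0,0,0],[0,0,0],[0,0,0],[0,0,0],[0,0,0]]}' 60
python3 -m crank '{"hand":[150,230,230,230,230],"translation":[[0,0,0],[0,0,0],[0,0,0],[0,0,0],[0,0,0]],"dr":[[0,0,0],[0,0,0],[0,0,0],[0,0,0],[0,0,0]]}' 60
python3 -m crank '{"hand":[230,230,230,230,230],"translation":[[0,0,0],[0,0,-0.003],[0,0,-0.008],[0,0,-0.014],[0,0,-0.02]],"dr":[[0,0,0],[0,0,0],[0,0,0],[0,0,0],[0,0,0]]}' 60
for i in 1 2 3 ; do python3 -m crank '{"hand":[230,230,230,230,230],"translation":[[0,0,-0.006],[0,0,-0.012],[0,0,-0.018],[0,0,-0.024],[0,0,-0.03]],"dr":[[0,0,0],[0,0,0],[0,0,0],[0,0,0],[0,0,0]]}' 60; done
```

```text
time_s: 43.95
position: [0.5401, 0.0428, 0.0836]
tool_rot: [[-0.006, 1.0, -0.0], [0.001, -0.0, -1.0], [-1.0, -0.006, -0.001]]
ft_force: [0.5, 0.1, 0.3]
grip_width: 0.0654
time_s: 44.45
position: [0.5423, 0.0425, 0.088]
tool_rot: [[0.003, 1.0, 0.001], [-0.0, 0.001, -1.0], [-1.0, 0.003, 0.0]]
ft_force: [-1.8, 0.8, 6.6]
grip_width: 0.0163
time_s: 44.95
position: [0.5423, 0.0619, 0.088]
tool_rot: [[0.003, 1.0, 0.001], [-0.002, 0.001, -1.0], [-1.0, 0.003, 0.002]]
ft_force: [-0.4, -4.2, 6.9]
grip_width: 0.0164
time_s: 45.45
position: [0.5425, 0.092, 0.088]
tool_rot: [[0.003, 1.0, 0.001], [-0.002, 0.001, -1.0], [-1.0, 0.003, 0.002]]
ft_force: [-0.1, -4.5, 5.2]
grip_width: 0.0165
time_s: 45.95
position: [0.5426, 0.122, 0.088]
tool_rot: [[0.004, 1.0, 0.001], [-0.001, 0.001, -1.0], [-1.0, 0.004, 0.001]]
ft_force: [1.0, -4.7, 5.6]
grip_width: 0.0164
time_s: 46.45
position: [0.5426, 0.1521, 0.088]
tool_rot: [[0.004, 1.0, 0.001], [-0.001, 0.001, -1.0], [-1.0, 0.004, 0.001]]
ft_force: [1.5, -4.0, 4.7]
grip_width: 0.0164
```

```bash

for i in 1 2 3; do python3 -m crank '{"hand":[230,230,230,230,230],"translation":[[0,0,-0.002],[0,0,-0.004],[0,0,-0.006],[0,0,-0.008],[0,0,-0.01]],"dr":[[0,0,0],[0,0,0],[0,0,0],[0,0,0],[0,0,0]]}' 60 | egrep "position|force"; done
```

```text
position: [0.5427, 0.162, 0.088]
ft_force: [2.4, -5.3, 5.7]
position: [0.5427, 0.172, 0.088]
ft_force: [2.3, -4.3, 5.1]
position: [0.5427, 0.182, 0.088]
ft_force: [2.5, -4.4, 5.9]
```

```bash

for i in 1 2; do python3 -m crank '{"hand":[230,230,230,230,230],"translation":[[0,0,-0.001],[0,0,-0.002],[0,0,-0.003],[0,0,-0.004],[0,0,-0.004]],"dr":[[0,0,0],[0,0,0],[0,0,0],[0,0,0],[0,0,0]]}' 60 | egrep "position|force"; done
```

```text
position: [0.5428, 0.1851, 0.088]
ft_force: [2.0, -8.9, 7.4]
position: [0.5428, 0.1851, 0.088]
ft_force: [0.1, -32.2, 9.6]
```

```bash

python3 -m crank '{"hand":[230,230,230,0,0],"translation":[[0,0,0.002],[0,0,0.0038],[0,0,0.0038],[0,0,0.0038],[0,0,0.0038]],"dr":[[0,0,0],[0,0,0],[0,0,0],[0,0,0],[0,0,0]]}' 60
python3 -m crank '{"hand":[60,60,60,60,0],"translation":[[0,0,0],[-0.04,0,0],[-0.08,0,0],[-0.13,0,0],[-0.17,0,0]],"dr":[[0,0,0],[0,0,0],[0,0,0],[0,0,0],[0,0,0]]}' 60
for i in 1 2; do python3 -m crank '{"hand":[0,0,0,0,0],"translation":[[0,0,0.02],[0,0,0.05],[0,-0.02,0.075],[0,-0.045,0.1],[0,-0.06,0.12]],"dr":[[0.14,0,0],[0.28,0,0],[0.42,0,0],[0.56,0,0],[0.7,0,0]]}' 60; done
python3 go.py .43 -.2 .25
```

```text
time_s: 49.45
position: [0.5415, 0.1869, 0.0868]
tool_rot: [[0.001, 1.0, 0.001], [0.0, 0.001, -1.0], [-1.0, 0.001, -0.0]]
ft_force: [-0.2, 0.5, -1.0]
grip_width: 0.0448
time_s: 49.95
position: [0.5412, 0.1871, 0.2592]
tool_rot: [[0.002, 1.0, 0.002], [0.0, 0.002, -1.0], [-1.0, 0.002, -0.0]]
ft_force: [0.3, 0.1, -1.4]
grip_width: 0.078
time_s: 50.45
position: [0.48, 0.066, 0.2563]
tool_rot: [[-0.001, 0.762, -0.648], [0.0, -0.648, -0.762], [-1.0, -0.0, 0.0]]
ft_force: [0.4, 0.3, -0.1]
grip_width: 0.0856
time_s: 50.95
position: [0.3564, 0.0138, 0.2562]
tool_rot: [[-0.0, 0.166, -0.986], [0.0, -0.986, -0.166], [-1.0, -0.0, 0.0]]
ft_force: [0.5, 0.0, 0.1]
grip_width: 0.0853
d tool [ 0.0062  0.223  -0.0371] pos [0.3564 0.0138 0.2562] az -80.46
```

```bash

python3 -m crank '{"hand":[0,0,0,0,0],"translation":[[-0.01,0.04,-0.03],[-0.02,0.08,-0.06],[-0.03,0.12,-0.09],[-0.03,0.16,-0.11],[-0.03,0.176,-0.116]],"dr":[[0.1,0,0],[0.167,0,0],[0.167,0,0],[0.167,0,0],[0.167,0,0]]}' 60
python3 -m crank '{"hand":[0,0],"translation":[[0,0,0],[0,0,0]],"dr":[[0,0,0],[0,0,0]]}' 60
python3 - <<'E'
from h import *
s=sensors.observe();print(s["position"])
C=cams.calibration("wrist");im,D=cams.get_image("wrist");np.savez("w7.npz",im=im,D=D,E=C["extrinsics"])
p=proj(C,[[.6031,-.128,.05]])[0];print(p);u,v=p.astype(int);u=min(max(u,40),471);v=min(max(v,40),343);print(u,v)
o=np.zeros((400,780,3),np.uint8);o[:384,:370]=im[:, :370] if 0 else cv2.resize(im,(370,278))[:278].repeat(1,0)[:278] if 0 else 0
a=cv2.resize(im,(370,278));o[:278,:370]=a;o[:400,380:780]=cv2.resize(im[v-40:v+40,u-40:u+40],(400,400),interpolation=cv2.INTER_CUBIC);cv2.imwrite("pics/w7.png",o)
g=cv2.cvtColor(im,cv2.COLOR_BGR2GRAY)[v-15:v+16,u-15:u+16]
for t in (60,110): 
    n,l,st,ce=cv2.connectedComponentsWithStats((g<t).astype(np.uint8))
    for i in range(1,n):
        if st[i,4]>30:print(t,st[i],onz(C,ce[i]+[u-15,v-15],.05)[0].round(4))
E
```

```text
time_s: 51.45
position: [0.5048, -0.1429, 0.2856]
tool_rot: [[-0.0, 0.004, -1.0], [0.0, -1.0, -0.004], [-1.0, -0.0, 0.0]]
ft_force: [-0.3, -0.3, 0.2]
grip_width: 0.0856
time_s: 51.65
position: [0.5025, -0.1395, 0.2861]
tool_rot: [[-0.001, 0.005, -1.0], [0.001, -1.0, -0.005], [-1.0, -0.001, 0.001]]
ft_force: [-0.4, 0.5, -0.2]
grip_width: 0.0854
[ 0.50249623 -0.13955     0.2861037 ]
[249.3791902   84.41173524]
249 84
110 [ 11   8  13  13 122] [ 0.605  -0.1295  0.05  ]
```

View pics/w7.png

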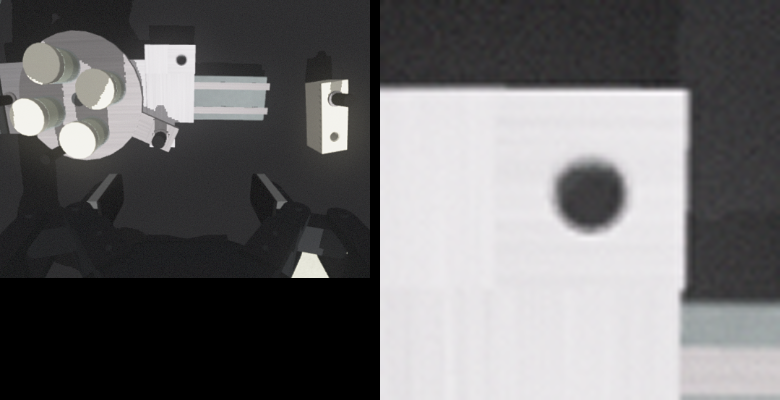

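```bash

python3 -m crank '{"hand":[0,0,0,0,0],"translation":[[0,0.045,-0.01],[0,0.09,-0.02],[0.02,0.135,-0.03],[0.05,0.18,-0.04],[0.08,0.225,-0.044]],"dr":[[0,0,0],[0,0,0],[0,0,0],[0,0,0],[0,0,0]]}' 60
python3 -m crank '{"hand":[0,0,0,0,0],"translation":[[0.03,0.03,0],[0.04,0.037,0],[0.04,0.037,0],[0.04,0.037,0],[0.04,0.037,0]],"dr":[[0,0,0],[0,0,0],[0,0,0],[0,0,0],[0,0,0]]}' 60
python3 - <<'E'
from h import *
C=cams.calibration("wrist");im,D=cams.get_image("wrist");P=cloud(C,D)
q=P[((P>(.5,-.45,.08))&(P<(.6,-.35,.1))).all(2)]; print("pin",len(q),((q.max(0)+q.min(0))/2).round(4),np.ptp(q,axis=0).round(3))
E
python3 go.py .5460 -.4020 .063
```

```text
time_s: 52.2
position: [0.5476, -0.3573, 0.2115]
tool_rot: [[0.001, 0.007, -1.0], [-0.001, -1.0, -0.007], [-1.0, 0.001, -0.001]]
ft_force: [0.6, 0.5, -0.4]
grip_width: 0.0859
time_s: 52.7
position: [0.5481, -0.3928, 0.1739]
tool_rot: [[0.002, 0.007, -1.0], [-0.002, -1.0, -0.007], [-1.0, 0.002, -0.002]]
ft_force: [0.6, 0.4, 0.5]
grip_width: 0.0856
pin 632 [ 0.5465 -0.4023  0.0871] [0.022 0.021 0.014]
d tool [0.1107 0.0088 0.0023] pos [ 0.548  -0.393   0.1737] az -89.62
```

```bash

python3 -m crank '{"hand":[0,0,0,0,0],"translation":[[0.03,0.009,0.002],[0.06,0.009,0.002],[0.09,0.009,0.002],[0.11,0.009,0.002],[0.11,0.009,0.002]],"dr":[[0,0,0],[0,0,0],[0,0,0],[0,0,0],[0,0,0]]}' 60
python3 -m crank '{"hand":[120,230,230,230,230],"translation":[[0,0,0],[0,0,0],[0,0,0],[0,0,0],[0,0,0]],"dr":[[0,0,0],[0,0,0],[0,0,0],[0,0,0],[0,0,0]]}' 60
python3 -m crank '{"hand":[230,230,230,230,230],"translation":[[0,0,0],[0,0,0],[-0.02,0,0],[-0.06,0,0],[-0.1,0,0]],"dr":[[0,0,0],[0,0,0],[0,0,0],[0,0,0],[0,0,0]]}' 60
python3 go.py .604 -.1287 .163
```

```text
time_s: 53.25
position: [0.5448, -0.4015, 0.0597]
tool_rot: [[-0.003, 0.006, -1.0], [0.003, -1.0, -0.006], [-1.0, -0.003, 0.003]]
ft_force: [0.5, 0.6, 0.1]
grip_width: 0.0855
time_s: 53.75
position: [0.5456, -0.4033, 0.0626]
tool_rot: [[0.001, 0.005, -1.0], [-0.001, -1.0, -0.005], [-1.0, 0.001, -0.001]]
ft_force: [-1.1, 0.7, 4.2]
grip_width: 0.0204
time_s: 54.25
position: [0.545, -0.4028, 0.162]
tool_rot: [[-0.002, 0.005, -1.0], [0.002, -1.0, -0.005], [-1.0, -0.002, 0.002]]
ft_force: [1.3, -0.7, 0.2]
grip_width: 0.0206
d tool [-0.0007 -0.2738 -0.0603] pos [ 0.545  -0.4028  0.162 ] az -89.72
```

```bash

python3 -m crank '{"hand":[230,230,230,230,230],"translation":[[0,-0.04,-0.01],[0,-0.085,-0.02],[0,-0.13,-0.03],[0,-0.175,-0.04],[0,-0.22,-0.05]],"dr":[[0,0,0],[0,0,0],[0,0,0],[0,0,0],[0,0,0]]}' 60
python3 -m crank '{"hand":[230,230,230,230,230],"translation":[[0,-0.03,-0.005],[0,-0.05,-0.009],[0,-0.054,-0.009],[0,-0.054,-0.009],[0,-0.054,-0.009]],"dr":[[0,0,0],[0,0,0],[0,0,0],[0,0,0],[0,0,0]]}' 60
python3 -m crank '{"hand":[230,230],"translation":[[0,0,0],[0,0,0]],"dr":[[0,0,0],[0,0,0]]}' 60
python3 - <<'E'
from h import *
s=sensors.observe();print(s["position"])
C=cams.calibration("wrist");im,D=cams.get_image("wrist");np.savez("w8.npz",im=im,D=D,E=C["extrinsics"])
cv2.imwrite("pics/w8.png",cv2.resize(im[100:300,130:382],None,fx=2.5,fy=2.5))
p=proj(C,[[.604,-.1287,.05]])[0].astype(int);print(p)
u,v=p;g=cv2.cvtColor(im,cv2.COLOR_BGR2GRAY)[v-22:v+23,u-22:u+23]
n,l,st,ce=cv2.connectedComponentsWithStats((g<110).astype(np.uint8))
for i in range(1,n):
    if st[i,4]>50:print(st[i],onz(C,ce[i]+[u-22,v-22],.05)[0].round(4))
E
```

```text
time_s: 54.75
position: [0.5942, -0.181, 0.1614]
tool_rot: [[-0.0, 0.005, -1.0], [0.0, -1.0, -0.005], [-1.0, -0.0, 0.0]]
ft_force: [0.4, 0.0, -1.3]
grip_width: 0.0206
time_s: 55.25
position: [0.6028, -0.1298, 0.1614]
tool_rot: [[-0.0, 0.004, -1.0], [-0.0, -1.0, -0.004], [-1.0, 0.0, 0.0]]
ft_force: [0.7, 0.1, -1.4]
grip_width: 0.0206
time_s: 55.45
position: [0.6029, -0.1297, 0.1615]
tool_rot: [[-0.0, 0.004, -1.0], [-0.0, -1.0, -0.004], [-1.0, 0.0, 0.0]]
ft_force: [-0.3, -0.6, -0.6]
grip_width: 0.0204
[ 0.60286185 -0.12972961  0.16145537]
[257 190]
[ 15  10  17  17 217] [ 0.6082 -0.1295  0.05  ]
```

View pics/w8.png

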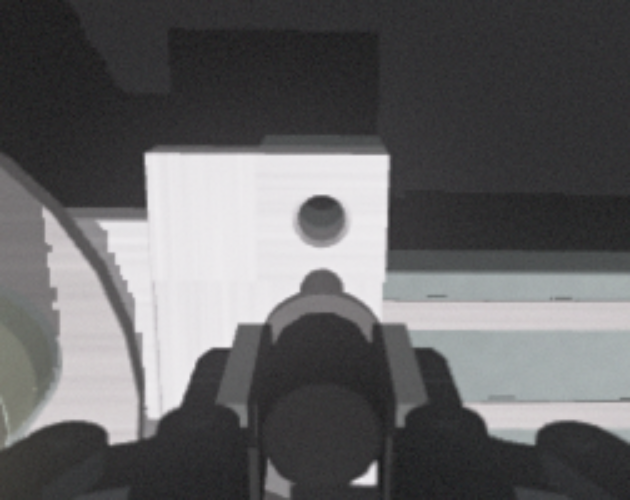

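```bash
python3 - <<'E'
from h import *
C=cams.calibration("wrist")
for f,px,h in (("w3.npz",(130+256/2,100+189/2),.064),("w8.npz",(130+321/2.5,100+220/2.5),.05)):
    z=np.load(f);C["extrinsics"]=z["E"];im=z["im"];print(f,onz(C,px,h)[0].round(4))
    g=cv2.cvtColor(im,cv2.COLOR_BGR2GRAY);u,v=map(int,px);w=g[v-14:v+12,u-16:u+17]
    for t in (110,150,175):
        n,l,st,ce=cv2.connectedComponentsWithStats((w<t).astype(np.uint8));i=l[14,16];print(t,st[i],onz(C,ce[i]+[u-16,v-14],h)[0].round(4) if i else None)
E
```

```text
w3.npz [ 0.4767 -0.2374  0.064 ]
110 [  6   5  19  19 266] [ 0.4774 -0.2364  0.064 ]
150 [  4   4  23  22 382] [ 0.4763 -0.2365  0.064 ]
175 [  3   4  25  22 429] [ 0.4764 -0.2364  0.064 ]
w8.npz [ 0.6063 -0.1298  0.05  ]
110 [  8   4  17  17 217] [ 0.6082 -0.1295  0.05  ]
150 [  7   4  19  20 292] [ 0.6071 -0.1296  0.05  ]
175 [  7   4  19  21 330] [ 0.6064 -0.1295  0.05  ]
```

```bash

python3 -m crank '{"hand":[230,230,230,230,230],"translation":[[0.01,0,-0.0027],[0.03,0,-0.0027],[0.045,0,-0.0027],[0.053,0,-0.0027],[0.053,0,-0.0027]],"dr":[[0,0,0],[0,0,0],[0,0,0],[0,0,0],[0,0,0]]}' 60
python3 -m crank '{"hand":[230,230,230,230,230],"translation":[[0.003,0,0],[0.006,0,0],[0.009,0,0],[0.012,0,0],[0.012,0,0]],"dr":[[0,0,0],[0,0,0],[0,0,0],[0,0,0],[0,0,0]]}' 60
```

```text
time_s: 56.0
position: [0.6053, -0.1287, 0.1071]
tool_rot: [[-0.002, 0.005, -1.0], [0.001, -1.0, -0.005], [-1.0, -0.001, 0.002]]
ft_force: [-0.8, -0.1, -1.2]
grip_width: 0.0204
time_s: 56.5
position: [0.6055, -0.1287, 0.0962]
tool_rot: [[-0.001, 0.005, -1.0], [0.0, -1.0, -0.005], [-1.0, -0.0, 0.001]]
ft_force: [-0.6, -1.0, -1.4]
grip_width: 0.0201
```

```bash

python3 -m crank '{"hand":[230,230,230,230,230],"translation":[[0.004,0,0],[0.008,0,0],[0.012,0,0],[0.016,0,0],[0.018,0,0]],"dr":[[0,0,0],[0,0,0],[0,0,0],[0,0,0],[0,0,0]]}' 60
python3 -m crank '{"hand":[230,230,230,230,230],"translation":[[0.005,0,0],[0.01,0,0],[0.015,0,0],[0.019,0,0],[0.019,0,0]],"dr":[[0,0,0],[0,0,0],[0,0,0],[0,0,0],[0,0,0]]}' 60
python3 -m crank '{"hand":[230,230,230],"translation":[[0.001,0,0],[0.002,0,0],[0.002,0,0]],"dr":[[0,0,0],[0,0,0],[0,0,0]]}' 60
```

```text
time_s: 57.0
position: [0.6055, -0.1287, 0.0779]
tool_rot: [[-0.001, 0.005, -1.0], [0.0, -1.0, -0.005], [-1.0, -0.0, 0.001]]
ft_force: [-0.3, 0.5, -0.5]
grip_width: 0.0205
time_s: 57.5
position: [0.6054, -0.1287, 0.0588]
tool_rot: [[-0.001, 0.005, -1.0], [0.0, -1.0, -0.005], [-1.0, -0.0, 0.001]]
ft_force: [-0.0, 0.1, -0.5]
grip_width: 0.0207
time_s: 57.8
position: [0.6058, -0.1288, 0.0576]
tool_rot: [[0.0, 0.005, -1.0], [-0.0, -1.0, -0.005], [-1.0, 0.0, -0.0]]
ft_force: [0.0, -0.8, -0.3]
grip_width: 0.0202
```

```bash

python3 -m crank '{"hand":[230,230,230],"translation":[[0.001,0,0],[0.002,0,0],[0.002,0,0]],"dr":[[0,0,0],[0,0,0],[0,0,0]]}' 60
python3 -m crank '{"hand":[150,60,60,60,60],"translation":[[0,0,0],[0,0,0],[0,0,0],[-0.04,0,0],[-0.08,0,0]],"dr":[[0,0,0],[0,0,0],[0,0,0],[0,0,0],[0,0,0]]}' 40
python3 -m crank '{"hand":[60,60,60,0,0],"translation":[[-0.04,0,0],[-0.08,0,0],[-0.11,0,0.03],[-0.13,0,0.07],[-0.15,0,0.11]],"dr":[[0,0,0],[0,0,0],[0,0,0],[0,0,0],[0,0,0]]}'
python3 -m crank '{"hand":[0,0,0],"translation":[[0,0,0.03],[0,0,0.04],[0,0,0.04]],"dr":[[0,0,0],[0,0,0],[0,0,0]]}'
python3 - <<'E'
from jars import *
im=jars("wrist",(.4,-.15,.11),(.72,.2,.14)); jars("scene",(.4,-.15,.11),(.72,.2,.14)); jars("scene")
C=cams.calibration("wrist");im,D=cams.get_image("wrist");P=cloud(C,D)
for n,c,zz in (("lock",(.605,-.129),(.078,.1)),("ear",(.476,-.093),(.09,.115)),("handle",(.542,.186),(.11,.13)),("post",(.453,.088),(.108,.123)),("lockcollar",(.605,-.129),(.0515,.06)),("earcollar",(.476,-.093),(.066,.075))):
    q=P[(np.hypot(P[...,0]-c[0],P[...,1]-c[1])<.025)&(P[...,2]>zz[0])&(P[...,2]<zz[1])]; print(n,len(q),np.median(q,0).round(4) if len(q) else 0)
im2,_=cams.get_image("scene");o=np.zeros((600,780,3),np.uint8);o[:384,:512]=im;o[390:600,:780]=cv2.resize(im2[140:210,150:410],(780,210),interpolation=cv2.INTER_CUBIC);cv2.imwrite("pics/fin.png",o)
E
```

```text
time_s: 58.1
position: [0.6059, -0.1289, 0.0575]
tool_rot: [[0.001, 0.005, -1.0], [-0.001, -1.0, -0.005], [-1.0, 0.001, -0.001]]
ft_force: [-5.1, 2.2, 12.2]
grip_width: 0.0205
time_s: 58.6
position: [0.6052, -0.1286, 0.1355]
tool_rot: [[-0.003, 0.005, -1.0], [0.001, -1.0, -0.005], [-1.0, -0.001, 0.003]]
ft_force: [0.0, -0.2, -0.3]
grip_width: 0.0656
time_s: 59.1
position: [0.4944, -0.1292, 0.2862]
tool_rot: [[0.0, 0.005, -1.0], [-0.0, -1.0, -0.005], [-1.0, 0.0, -0.0]]
ft_force: [-0.1, -1.0, -0.5]
grip_width: 0.0853
time_s: 59.4
position: [0.4552, -0.1296, 0.2858]
tool_rot: [[0.0, 0.004, -1.0], [-0.0, -1.0, -0.004], [-1.0, 0.0, -0.0]]
ft_force: [-0.5, 0.5, -0.3]
grip_width: 0.0853
wrist px [60. 37.] z 0.1249 c [596.5  64.1] r 27.9
wrist px [137.  74.] z 0.1247 c [559.3 -12. ] r 30.1
wrist px [ 39. 117.] z 0.1248 c [520.5  94.5] r 32.3
wrist px [111. 150.] z 0.1248 c [484.6  21.8] r 30.1
scene px [253. 171.] z 0.1236 c [492.   22.2] r 33.0
scene px [273. 180.] z 0.1235 c [527.3  98.9] r 34.4
scene px [241. 186.] z 0.1238 c [566.2 -12.9] r 32.7
scene px [261. 196.] z 0.124 c [604.2  61.2] r 34.3
lock 370 [ 0.6053 -0.1289  0.0866]
ear 317 [ 0.4778 -0.0949  0.1006]
handle 0 0
post 248 [0.4537 0.0826 0.1173]
lockcollar 148 [ 0.5979 -0.1295  0.0528]
earcollar 108 [ 0.4849 -0.1014  0.067 ]
```

View pics/fin.png

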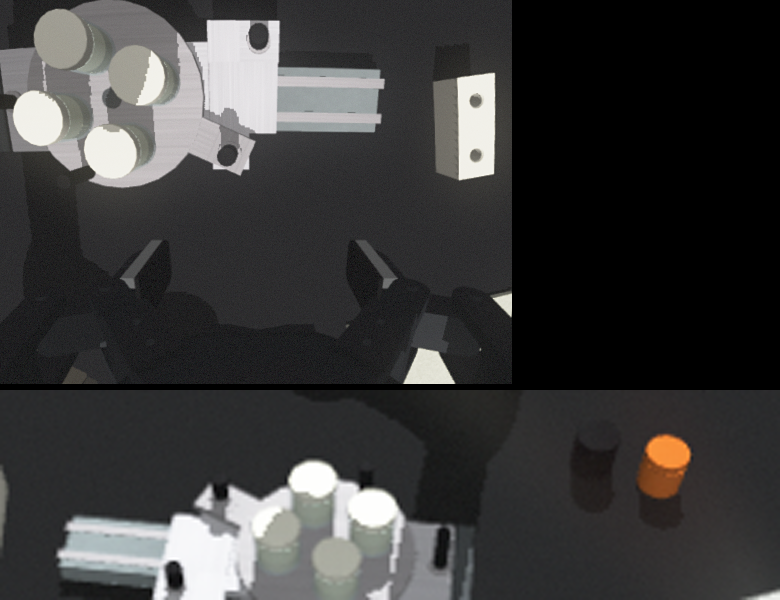

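Both pins read home: the lock head is at 0.0866 m and the ear head at 0.1006 m, about 1.4 mm under nominal for each. Four jars stand on the plate with lids at 0.125 m. The carriage is against the stop, the arm is clear, and the bench holds only the black and orange look-alikes.

```bash
python3 -c "
from rig import env
print(env.close_job())"
```

```text
the job is handed in; nothing more can be done
None
```

The job is done in the order asked and handed in at about 60 s, well inside the 210 s limit. `close_job` reports no verdict.

**What I did:**
- I turned the plate about 55° by its post until the holes lined up, and pushed the first pin home.
- I stood all four jars on the plate.
- I pulled the carriage to the end stop, where it would go no further at about 32 N, and pushed the second pin through the carriage and base.

**Last checks:**
- **Pins:** the heads stood at 0.1006 m and 0.0866 m, against 0.102 m and 0.088 m expected. Both collars read as resting on their plates. Each reading is about 1.4 mm low, which matches the bias seen in the other camera heights.
- **Jars:** all four lids read about 0.125 m, so the jars are upright, and none are left on the bench.
- **Bystanders:** I did not go near the bottle, beaker or tube rack, but I did not measure them again at the end.

**Disagreements:**
- The scene camera put the jars 5–8 mm farther out in x than the wrist camera. I trusted the wrist camera, and every grasp confirmed it.
- The handle was outside the usable wrist view in the last check. The carriage being at the stop rests on the force reading and on the second pin passing freely through both holes.
- The first jar landed harder than planned, with a 50 N wrist force for a moment. That is below the 120 N wrist limit, and I lowered the other three more slowly.

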